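# Hold the drilled block tight in the jig corner

### The arm

A 6-joint arm with a two-finger parallel gripper is mounted at the origin on the work surface. World frame = base frame: x ahead of the robot, y to its left, z up, the work surface at z = 0. Lengths are in m, angles in rad, forces in N, time in s.
With the tool pointing down it reaches from about 0.3 to 0.875 m from the base axis. Payload 6.4 kg.
Tool frame: the origin (TCP) lies midway between the tips of the shut fingers; the grasp point (between the pads) lies 19 mm behind it; x points along the fingers, y is the direction in which the jaws open and shut, and the axes are right-handed (so a half turn about x gives the same grasp; the last joint's range is limited). The gripper opens to 85 mm and grips with 20 to 120 N. Pads are 22 mm wide; open, the fingers measure 114 mm over their backs; the gripper's body (76 mm by 85 mm) begins 54 mm behind the grasp point. The pads swing forward as they close: fully open they stand 13 mm farther back than shut.
Start: joints at [0.983, 0.181, 1.607, -0, 1.354, -0.206], TCP at [0.214, 0.534, 0.197] pointing down, gripper open.
Joint ranges: [-2.99, 2.99], [-0.89, 2.07], [0.3, 2.58], [-1.14, 4.28], [0, 2.63], [-3.12, 3.12]. Speed limits (rad/s): [2.57, 2.57, 3.01, 3.14, 3.14, 3.14].

### API

Orientations are given as a unit quaternion [w, x, y, z].
In Python, from bench import ctrl gives the robot as it stands.
- The arm moves only by the tool servo_tool, never from a script. Its argument "targets" is a list of rows, each a list of 7 numbers: the turn, a rotation vector about the tool's x, y, z in rad, then the shift along the tool's x, y, z in mm, then the opening, from -1 (shut) to 1 (fully open). A call has exactly 8 rows; each row is the pose to reach, as a shift and turn from the pose measured when the call began, along the tool's axes at that moment; what a row does not reach only later rows make up. A row lasts 1/8 s, in which the tool goes at most 62.5 mm and 10.7 degrees, less where a joint would pass 70% of its speed; a pose out of reach is approached as far as the arm can. A call with a gripper value outside its range is refused whole. The fingers move at their own pace and stop on an object; the grip force is fixed at half the most. Time passes only in rows, so rows that repeat a pose let the fingers close, or fill a call up. It gives the time, the measured TCP pose, the force and the opening at its end, in the units of the state.
- ctrl.get_obs(): the state, without advancing time (a new reading comes with each control period).
- ctrl.camera(name): name is "side" or "top"; returns a dict with "pixels" (480x640x3 uint8, blue, green, red), "intrinsics" (3x3 intrinsics, pixels), "D" ([k1, k2, p1, p2, k3] as OpenCV has them; the pictures are not rectified), "R" (3x3) and "t" (3): a world point X has camera coordinates R X + t. Camera axes: x right, y down, z forward; pixel columns grow to the right and rows downward; lengths in m; the calibration is good to about 2 mm. A picture is of the moment at which its call begins. There is no depth.
- ctrl.hand_in(): hands the job in, once; it reports no verdict.
The state is a dict: "time_s": time; "q": joint angles; "dq": joint speeds; "joint_efforts": joint torques, N m; "eef_pos": TCP position; "eef_rot": TCP orientation; "wrist_force": force on the tool from outside, world axes, zero at the start; "torque": the same for the moment, N m; "opening": opening from 0.0 (shut) to 1.0 (fully open).
Only numpy, scipy, OpenCV 4.12 (cv2) and the standard library are available. Lean on these libraries where they do the work, as an engineer would, in place of code of your own. Each camera call takes 0.05 s, during which the arm holds its last target.

### The job

Slide the little blue vise's jaw wide open by its red tab and leave it open, then lift the drilled dark-wood block clear out of it. Stand the block upright in the jig, its long side against the metal fence and its end up to the orange stop, and press it with one firm, steady diagonal push (about 10 N each way, no crushing) against the fence and down on the plywood together. Finish while still holding it pressed there with the fingers, without letting go, and do not disturb the pliers, the yellow bottle or the white bead box.

Things in the scene. Friction and masses are not known exactly. Their poses are not given: they have to be found in the camera images.
- vise: Small blue bench vise fixed to the table. Origin: on the table under the middle of the closed mouth. Its bed (the flat surface the block stands on) is 12 mm above the table. Its x axis is the sliding direction: the fixed jaw is on the +x side (its face 15.5 mm from the origin, jaw 28 mm thick), the sliding jaw on the -x side. Both jaws are 60 mm wide along y and their tops are 38 mm above the table.
- jaw (a joint): Opening travel in m of the sliding jaw: 0 closed (mouth 31 mm), up to 0.045 wide open; it grows as the jaw moves along the vise's -x. About 3 N of friction; it stays where it is left. The jaw is 52 mm thick along x.
- jaw_tab (a point): Centre of the red upright tab on top of the sliding jaw: 18 mm along the sliding direction, 20 mm across it, 36 mm high (from 38 to 74 mm above the table). Moves with the jaw; its axes are the vise's. With the jaw closed it lies 56 mm to -x of the vise's origin.
- block_center (a point): Centre (half-way up) of the dark-wood block with three holes in its top: 30 mm (its x) by 75 mm (its y) by 55 mm high (z), about 90 g. It starts standing on the vise's bed between the jaws, its long side along the jaws, so its upper 29 mm stick up above the jaws.
- jig: Positioning jig fixed to the table. Origin: on the table under the middle of its 140 x 170 mm base (the plywood). x points towards the metal fence, y points along the fence towards the orange stop.
- jig_corner (a point): Inner corner of the jig where the fence face, the stop's face and the plywood's top meet (12 mm above the table); its axes are those of the jig. The seated block reaches from here 30 mm along the jig's -x and 75 mm along its -y.
- jig_base: Plywood base of the jig, 140 x 170 mm, its top 12 mm above the table. A block pressed down on it also meets friction when slid, which can feel like the fence. Origin: centre of its underside, 2 mm above the table. Axes as the jig.
- jig_fence: Straight aluminium fence along the whole +x edge of the plywood, 24 mm thick (x), 170 mm long (y), its top 14 mm above the plywood, so that fingers holding the block higher up pass over it. Origin: centre of its underside, which lies on the plywood's top.
- jig_stop: Orange stop block at the jig's +y end, against the fence: 45 x 24 mm, its top 14 mm above the plywood. Origin: centre of its underside, on the plywood's top.
- pliers: Bystander: blue-handled pliers lying on the table, 155 x 52 x 16 mm. Leave alone.
- bottle: Bystander: yellow drinking bottle, 68 mm across, 200 mm tall. Leave alone.
- bead_box: Bystander: closed white bead box, 100 x 66 x 24 mm. Leave alone.
Mind the look-alikes: they are no part of the job. Of the things like the part that bears block_center, leave any that is pink; of the rest the larger one is meant. Several things look just like the vise: the one meant starts farthest to the robot's left.

How it is judged:
On the way, in this order (a step that is already met when the one before it is completed fails the run):
1. the vise's jaw is slid open by at least 25 mm while the block still stands in the vise (value of joint jaw above 0.025 m and z of block_center in the frame of vise below 0.048 m), for 0.2 s.
2. the block is lifted out, its underside clear above the jaws (z of block_center in the frame of vise above 0.07 m), for 0.2 s.
At the end, for the whole second after the job is handed in: Block upright and along the fence (both within 4 degrees, face within 4 mm), end within 6 mm of the stop, at rest, still in the fingers, pressed with over 3 N on the fence and over 3 N on the plywood all through the last second; jaw still open over 25 mm (contact force between block and jig_fence above 3 N and contact force between block and jig_base above 3 N and contact force between the fingers and block above 3 N and x of block_center in the frame of jig_corner between -0.019 and -0.012 m and y of block_center in the frame of jig_corner between -0.0435 and -0.035 m and z of block_center in the frame of jig_corner between 0.0245 and 0.0305 m and angle between block_center's own z axis and vertical below 0.07 rad and angle between the y axis of block_center and the y axis of jig, either way round below 0.07 rad and linear speed of block below 0.01 m/s and value of joint jaw above 0.025 m); the arm keeps its last pose, push and grip.
It fails at once if the block is crushed into the jig (over 80 N) (contact force between block and jig_fence above 80 N or contact force between block and jig_base above 80 N).
It fails at once if a bystander is disturbed (distance of any of pliers, bottle, bead_box from where it was at the start of the episode above 0.02 m).
It also fails if it takes over 62 s, if anything falls off the work surface, if the arm or the gripper's body presses on something with over 40 N, if the wrist force passes 120 N, or if a joint passes its speed limit or range.

## Working session

There is one attempt and no reset: what is moved stays moved. The work goes in short steps, Python scripts to look and compute and a tool call to move; the robot and the scene stay as the last step left them, time stands still between calls to the robot, and variables do not carry over. Pictures are saved under pics/ and viewed, and the job is handed in when it is done.

Besides the shell and the picture viewer there is one more tool, called after "Call:" in YAML: its name, and indented under it one key for each argument. servo_tool: Moves the arm, as the interface text tells. Its arguments: {"type":"object","properties":{"targets":{"type":"array","items":{"type":"array","items":{"type":"number"}}}},"required":["targets"]}

```bash
ls; mkdir -p pics
python3 - <<'E'
from bench import ctrl
import cv2
o=ctrl.get_obs()
for k,v in o.items(): print(k,v)
for n in("side","top"):
    c=ctrl.camera(n); cv2.imwrite(f"pics/{n}0.png",c["pixels"]); print(n,c["intrinsics"],c["D"],c["R"],c["t"])
E
```

```text
pics
time_s 0.0
q [ 9.82722674e-01  1.81536522e-01  1.60801039e+00 -1.13049278e-05
  1.35380097e+00 -2.06301290e-01]
dq [-0.00013616 -0.00022388 -0.00037802 -0.00147902  0.00017339  0.00027937]
joint_efforts [-3.69588102e-03 -4.44877195e+01 -3.51327038e+01 -5.19661680e-04
  9.03202454e-03  1.75383155e-05]
eef_pos [0.21386598 0.53308691 0.1962856 ]
eef_rot [ 0.69402668  0.13358404  0.69449959 -0.13473157]
wrist_force [ 0.07481761 -0.49134033  0.31389509]
torque [0.0107406  0.01590168 0.03487433]
opening 0.9972506389474195
side [[496.13931843   0.         317.83123795]
 [  0.         496.13931843 245.17275923]
 [  0.           0.           1.        ]] [-0.05603959  0.          0.          0.          0.        ] [[ 0.78465264 -0.61993401  0.00143119]
 [-0.4298717  -0.54575066 -0.71928196]
 [ 0.44668842  0.56377126 -0.69471679]] [-0.35436997  0.32584325  0.80578843]
top [[490.97438628   0.         315.17730304]
 [  0.         490.97438628 242.30971752]
 [  0.           0.           1.        ]] [-0.0234571  0.         0.         0.         0.       ] [[-0.01827131 -0.99973693  0.01386437]
 [-0.99741974  0.01726258 -0.06968403]
 [ 0.06942636 -0.01510181 -0.99747276]] [0.12600239 0.53439043 1.23089909]
```

View pics/side0.png

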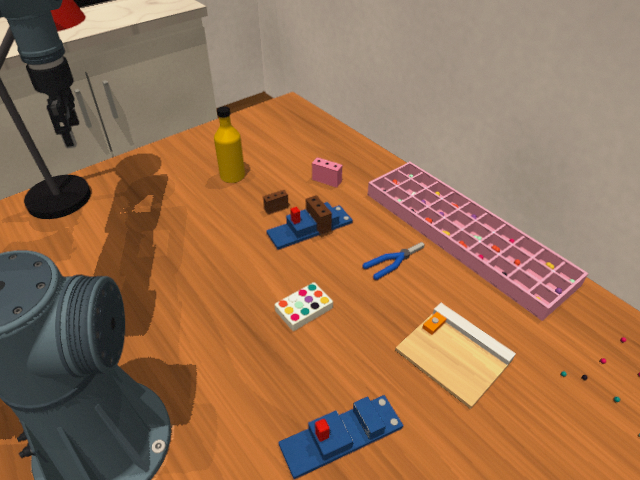

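View pics/top0.png

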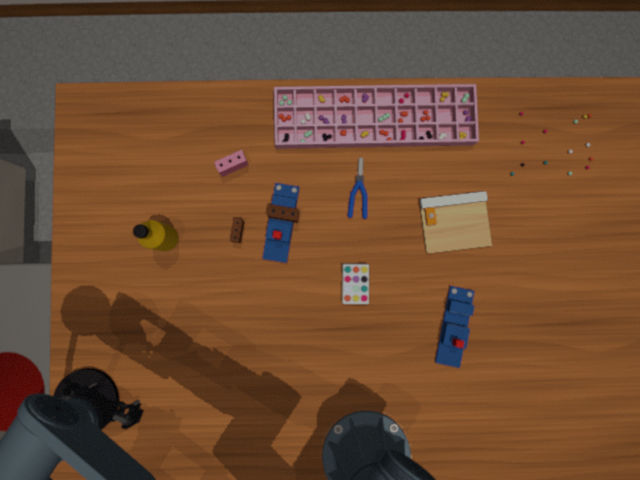

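The top view has +x up and +y to the left.

- **Vises:** top (282,222), holding a block, and top (456,327), empty. The one farthest left is (282,222).
- **Blocks:** dark block in the vise at (283,213), small dark block at (237,229), pink block at (231,162). The one meant is (283,213): it is not pink and it is the larger of the other two.
- **Jig:** (455,222), with the fence at the top of the image (+x) and the orange stop to the left.

I'll check these choices in a close crop.

Run:
```python
import cv2,numpy as np
t=cv2.imread("pics/top0.png");s=cv2.imread("pics/side0.png")
a=cv2.resize(t[140:280,200:340],(560,560),interpolation=cv2.INTER_CUBIC)
cv2.imwrite("pics/c1.png",a)
cv2.imwrite("pics/c2.png",cv2.resize(s[150:260,230:370],(784,600),interpolation=cv2.INTER_CUBIC)) if 0 else cv2.imwrite("pics/c2.png",cv2.resize(s[180:255,255:365],None,fx=7,fy=7,interpolation=cv2.INTER_CUBIC))
cv2.imwrite("pics/c3.png",cv2.resize(t[180:265,410:510],None,fx=7,fy=7,interpolation=cv2.INTER_CUBIC))
cv2.imwrite("pics/c4.png",cv2.resize(s[295:410,385:525],None,fx=5,fy=5,interpolation=cv2.INTER_CUBIC))
```

```text
(no output)
```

View pics/c1.png

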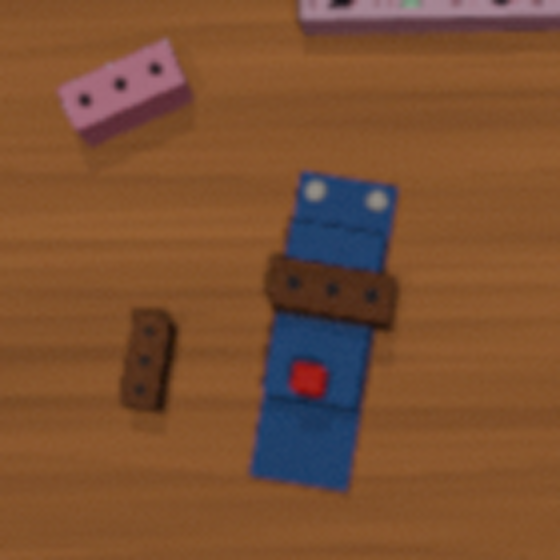

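View pics/c2.png

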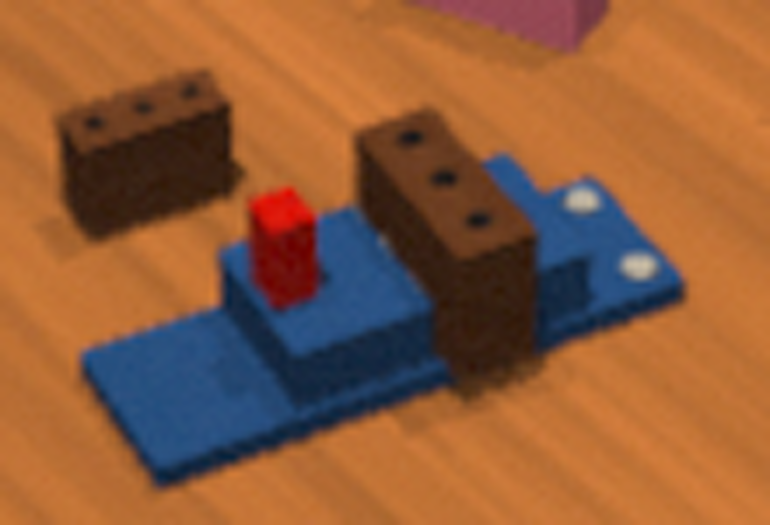

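View pics/c3.png

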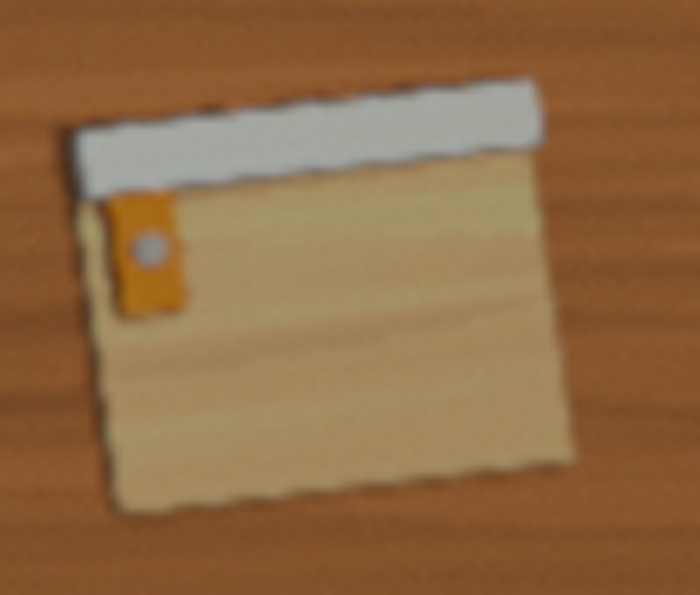

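View pics/c4.png

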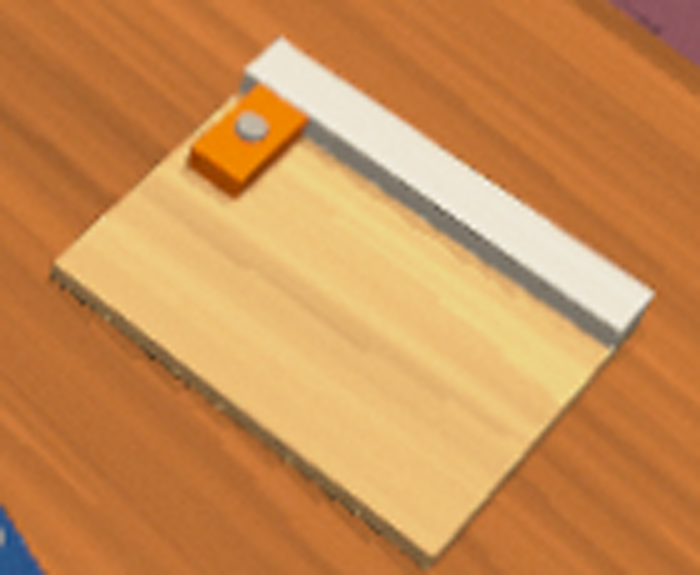

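The crop confirms it. The vise at top (282,222) holds the larger drilled block, with holes at c1 (293,283), (332,290) and (371,296). The red tab is at c1 (308,378). Next I'll triangulate.

```bash
cat > h.py <<'E'
import numpy as np,cv2
from bench import ctrl
C={}
def cams():
    for n in("side","top"): C[n]=ctrl.camera(n)
    return C
def ray(n,p):
    c=C[n];u=cv2.undistortPoints(np.array([[p]],float),c["intrinsics"],np.array(c["D"],float))[0,0]
    R=np.array(c["R"]);d=R.T@np.array([u[0],u[1],1]);return -R.T@np.array(c["t"]),d/np.linalg.norm(d)
def plane(n,p,z):
    o,d=ray(n,p);return o+d*(z-o[2])/d[2]
def tri(pt,ps):
    A=np.zeros((3,3));b=np.zeros(3);rs=[ray("top",pt),ray("side",ps)]
    for o,d in rs:
        M=np.eye(3)-np.outer(d,d);A+=M;b+=M@o
    X=np.linalg.solve(A,b);return X,[np.linalg.norm(np.cross(X-o,d))*1000 for o,d in rs][0]*2
def proj(n,X):
    c=C[n];return cv2.projectPoints(np.array([X],float),cv2.Rodrigues(np.array(c["R"]))[0],np.array(c["t"]),c["intrinsics"],np.array(c["D"],float))[0][0,0]
def uc(p,s,o): return ((p[0]+.5)/s-.5+o[0],(p[1]+.5)/s-.5+o[1])
E
python3 - <<'E'
from h import *
np.set_printoptions(precision=4,suppress=True)
cams()
for n in C: print(n,ray(n,(320,240))[0])
H=[]
for a,b in zip([(293,283),(332,290),(371,296)],[(410,137),(445,178),(479,219)]):
    X,g=tri(uc(a,4,(200,140)),uc(b,7,(255,180)));H.append(X);print("hole",X,g, plane("top",uc(a,4,(200,140)),.067),plane("side",uc(b,7,(255,180)),.067))
# tab
for nm,img in(("top",C["top"]["pixels"]),("side",C["side"]["pixels"])):
    hsv=cv2.cvtColor(img,cv2.COLOR_BGR2HSV);m=((hsv[...,0]<6)|(hsv[...,0]>174))&(hsv[...,1]>200)&(hsv[...,2]>90)
    k,l,s,c=cv2.connectedComponentsWithStats(m.astype(np.uint8))
    for i in range(1,k):
        if s[i,4]>15: print(nm,s[i],c[i])
X,g=tri(uc((308,372),4,(200,140)),uc((281,208),7,(255,180)));print("tabtop",X,g)
# jig points: fence top corners, stop top corners
o3=(410,180);o4=(385,295)
for name,a,b in [("fence top inner L",(85,198),(245,70)),("fence top inner R",(541,146),(615,338)),("fence outer R",(536,80),(653,294)),("fence outer L",(78,132),(282,38)),
  ("stop outer corner -x -y",(186,306),(238,178)),("stop screw",(149,250),(252,124)),("base FL",(116,512),(56,265)),("base FR",(574,458),(430,556))]:
    X,g=tri(uc(a,7,o3),uc(b,5,o4));z=.012 if "base" in name else .026
    print(name,X,g,plane("top",uc(a,7,o3),z),plane("side",uc(b,5,o4),z))
E
```

```text
side [ 0.0582 -0.4961  0.7947]
top [0.4499 0.1353 1.2633]
hole [0.6123 0.2198 0.0695] 1.7217335853684015 [0.6134 0.2195 0.067 ] [0.6134 0.2226 0.067 ]
hole [0.6079 0.1959 0.0695] 1.1263073145318283 [0.6087 0.1957 0.067 ] [0.6093 0.1985 0.067 ]
hole [0.6035 0.1722 0.0699] 1.63505409995723 [0.6046 0.1718 0.067 ] [0.605  0.1753 0.067 ]
top [273 231   8   8  52] [276.6731 234.4423]
top [456 340   7   7  44] [458.9773 343.0682]
side [ 51   0  34  30 652] [67.0828 14.8574]
side [291 207   9  16 123] [295.122  214.5366]
side [316 419  13  22 228] [321.9737 429.5132]
tabtop [0.5557 0.212  0.0733] 5.2824296069936745
fence top inner L [ 0.6191 -0.1563  0.0276] 0.1109256074195979 [ 0.6193 -0.1566  0.026 ] [ 0.6203 -0.1556  0.026 ]
fence top inner R [ 0.6352 -0.3247  0.0248] 2.384671648500749 [ 0.6359 -0.3252  0.026 ] [ 0.6333 -0.3242  0.026 ]
fence outer R [ 0.6592 -0.3227  0.0283] 2.1866596612217566 [ 0.6603 -0.3244  0.026 ] [ 0.6599 -0.3215  0.026 ]
fence outer L [ 0.6433 -0.1545  0.0274] 0.25185456617873125 [ 0.6436 -0.1549  0.026 ] [ 0.6442 -0.1538  0.026 ]
stop outer corner -x -y [ 0.5783 -0.191   0.0282] 1.7460567390924353 [ 0.5792 -0.1922  0.026 ] [ 0.579  -0.1897  0.026 ]
stop screw [ 0.599  -0.1779  0.0312] 0.5828110344419969 [ 0.5999 -0.1794  0.026 ] [ 0.6025 -0.1755  0.026 ]
base FL [ 0.5055 -0.168   0.0104] 0.42251832067645817 [ 0.5053 -0.1674  0.012 ] [ 0.5048 -0.1687  0.012 ]
base FR [ 0.5211 -0.3358  0.0144] 2.499076912166366 [ 0.5221 -0.3376  0.012 ] [ 0.5214 -0.3346  0.012 ]
```

Run:
```python
from h import *
from scipy.spatial.transform import Rotation as Ro
np.set_printoptions(precision=4,suppress=True)
cams()
for n,b in(("top",(266,224,290,248)),("side",(280,200,310,228))):
    im=C[n]["pixels"][b[1]:b[3],b[0]:b[2]];v=im[...,2].astype(int)-im[...,1]
    print(n);print(v)
for p in [(276.5,234),(276.2,233.5)]: print(plane("top",p,.074),plane("top",p,.06))
for p in [(295,209.5)]: print(plane("side",p,.074))
print("bottle",plane("top",(153,235),.1),"bead",plane("top",(356,284),.024),"pliers",plane("top",(359,190),.01))
o=ctrl.get_obs();q=o["eef_rot"];R=Ro.from_quat(q,scalar_first=True).as_matrix();print(R, o["time_s"])
```

```text
top
[[ 46  26 -11 -32 -30 -34 -35 -30 -30 -31 -34 -35 -34 -31 -33 -33 -31 -31
  -30 -29 -31 -32 -30 -31]
 [ 42  18 -19 -33 -32 -33 -33 -33 -32 -32 -34 -34 -32 -31 -32 -35 -32 -31
  -34 -32 -32 -32 -32 -31]
 [ 36  11 -24 -34 -33 -31 -34 -34 -34 -34 -33 -32 -36 -34 -33 -34 -34 -30
  -34 -30 -34 -31 -33 -31]
 [ 32   2 -25 -35 -34 -33 -32 -34 -33 -34 -34 -34 -32 -34 -34 -34 -33 -33
  -34 -32 -32 -32 -33 -32]
 [ 29  -4 -31 -33 -33 -32 -32 -31 -32 -32 -32 -34 -34 -35 -34 -34 -33 -34
  -32 -33 -32 -33 -33 -32]
 [ 23 -14 -32 -33 -33 -33 -31 -19  -9  -8 -12 -18 -24 -32 -32 -34 -33 -34
  -34 -33 -30 -34 -32 -33]
 [ 23 -17 -35 -32 -35 -33 -20  20  52  57  46  33  20   8  -9 -27 -31 -32
  -35 -36 -34 -32 -33 -30]
 [ 21 -23 -34 -32 -33 -30   1  64 107 115 104  96  88  76  48   3 -26 -32
  -31 -35 -34 -35 -34 -34]
 [ 17 -25 -32 -34 -32 -31  10  78 123 130 128 124 125 120  95  42 -13 -31
  -32 -32 -35 -32 -33 -35]
 [ 10 -27 -35 -35 -37 -25  23  90 125 130 129 129 131 128 116  66   4 -31
  -37 -32 -34 -32 -35 -33]
 [ -4 -31 -36 -33 -35 -20  40 101 127 128 130 130 131 129 119  65   3 -33
  -33 -33 -3
[... 4423 characters left out ...]
38 -40 -40 -40 -44 -39 -41 -40 -40]
 [ 29   6 -19 -37 -36 -39 -35 -32 -24 -23 -21 -18 -20 -32 -35 -37 -38 -39
  -42 -40 -43 -41 -38 -42 -39 -42 -40 -42 -39 -40]
 [-43 -40 -39 -35 -35 -40 -36 -37 -32 -22 -21 -20 -17 -27 -37 -43 -40 -38
  -39 -39 -42 -39 -37 -40 -39 -39 -41 -37 -34 -31]
 [-42 -42 -39 -36 -41 -35 -38 -37 -34 -30 -20 -21 -21 -16 -29 -41 -41 -41
  -37 -39 -38 -44 -37 -39 -37 -35 -31 -28 -21 -20]]
[0.5545 0.2109 0.074 ] [0.5557 0.2118 0.06  ]
[0.5557 0.2116 0.074 ] [0.557  0.2125 0.06  ]
[0.553  0.2117 0.074 ]
bottle [0.5549 0.5022 0.1   ] bead [0.4291 0.0157 0.024 ] pliers [0.6705 0.0007 0.01  ]
[[-0.0004  0.3726  0.928 ]
 [-0.0005  0.928  -0.3726]
 [-1.     -0.0006 -0.0002]] 0.3
```

Measured points, in world coordinates:

| Thing | Position | Check |
|---|---|---|
| Tab top | about (0.5545, 0.211), z 0.073 | Given 0.074; lies 55 mm to -x of the block, as it should |
| Block centre | (0.608, 0.196), top z 0.0695 | Given 0.067; yaw −10.4° |
| Jig corner | about (0.623, −0.187) | Jig yaw +5.4° |

I'll straddle the tab along the slide direction with half-open fingers, then push the jaw open.

Call:
servo_tool:
  targets:
    - [1.371,0,0,66,-172,433,-0.06]
    - [1.371,0,0,66,-172,433,-0.06]
    - [1.371,0,0,66,-172,433,-0.06]
    - [1.371,0,0,66,-172,433,-0.06]
    - [1.371,0,0,66,-172,433,-0.06]
    - [1.371,0,0,66,-172,433,-0.06]
    - [1.371,0,0,66,-172,433,-0.06]
    - [1.371,0,0,66,-172,433,-0.06]

```text
time_s: 1.3
eef_pos: [0.5537, 0.2098, 0.1304]
eef_rot: [-0.451, -0.544, -0.451, 0.545]
wrist_force: [-0.2, -0.7, 0.2]
opening: 0.471
```

```bash
cat > st.py <<'E'
from h import *
from scipy.spatial.transform import Rotation as Ro
np.set_printoptions(precision=4,suppress=True)
def st(goal=None,yaw=None):
    o=ctrl.get_obs();p=np.array(o["eef_pos"]);R=Ro.from_quat(o["eef_rot"],scalar_first=True)
    M=R.as_matrix();print("t",o["time_s"],"p",p,"F",np.array(o["wrist_force"]),"T",np.array(o["torque"]),"op",o["opening"],"q",np.array(o["q"]))
    print("ty",M[:,1],"tz",M[:,2],"tx",M[:,0])
    if goal is not None:
        print("shift mm",M.T@(np.array(goal)-p)*1000)
    if yaw is not None:
        c,s=np.cos(np.radians(yaw)),np.sin(np.radians(yaw))
        G=np.array([[0,c,-s*-1],[0,s,-c],[-1,0,0]]) # x down,y=(c,s),z=x×y
        G[:,2]=np.cross(G[:,0],G[:,1]);print("turn",Ro.from_matrix(M.T@G).as_rotvec())
E
python3 - <<'E'
from st import *
st([0.5515,0.2115,0.048],-10.45)
cams()
cv2.imwrite("pics/s1.png",cv2.resize(C["side"]["pixels"][100:280,220:400],None,fx=3,fy=3,interpolation=cv2.INTER_CUBIC))
E
```

```text
t 1.3 p [0.5537 0.2098 0.1304] F [-0.2146 -0.6922  0.23  ] T [ 0.0098 -0.0444  0.021 ] op 0.4714952755616981 q [ 0.1623  0.2847  1.6226 -0.0009  1.2348  0.3507]
ty [ 0.9824 -0.187  -0.0001] tz [-0.187  -0.9824  0.0009] tx [-0.0003 -0.0009 -1.    ]
shift mm [82.41   -2.4815 -1.3676]
turn [-0.0057  0.0009  0.0001]
```

View pics/s1.png

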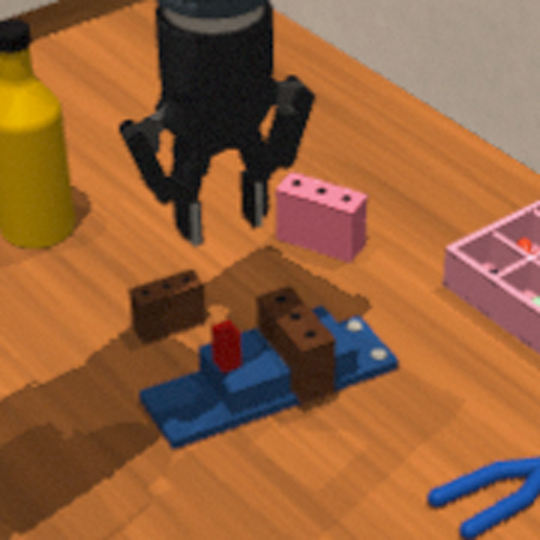

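The gripper is straight above the tab, with the fingers aligned along the slide direction. I'll lower onto the tab.

Call:
servo_tool:
  targets:
    - [-0.006,0.001,0,15,-2.5,-1.4,-0.06]
    - [-0.006,0.001,0,30,-2.5,-1.4,-0.06]
    - [-0.006,0.001,0,45,-2.5,-1.4,-0.06]
    - [-0.006,0.001,0,55,-2.5,-1.4,-0.06]
    - [-0.006,0.001,0,65,-2.5,-1.4,-0.06]
    - [-0.006,0.001,0,75,-2.5,-1.4,-0.06]
    - [-0.006,0.001,0,82,-2.5,-1.4,-0.06]
    - [-0.006,0.001,0,82,-2.5,-1.4,-0.06]

```text
time_s: 2.4
eef_pos: [0.5513, 0.211, 0.0475]
eef_rot: [-0.453, -0.543, -0.453, 0.544]
wrist_force: [0.9, 0.4, 0.2]
opening: 0.471
```

Run:
```python
from st import *
st()
cams()
cv2.imwrite("pics/s2.png",np.hstack([cv2.resize(C["side"]["pixels"][140:260,240:370],None,fx=3,fy=3,interpolation=cv2.INTER_CUBIC),cv2.resize(C["top"]["pixels"][160:280,220:350],None,fx=3,fy=3,interpolation=cv2.INTER_CUBIC)]))
```

```text
t 2.4 p [0.5513 0.211  0.0475] F [0.8532 0.375  0.2414] T [-0.0004  0.0032 -0.0175] op 0.4706177799766761 q [ 0.1648  0.3883  1.6747 -0.0003  1.08    0.3463]
ty [ 0.9836 -0.1803 -0.0012] tz [-0.1803 -0.9836  0.0007] tx [-0.0013 -0.0005 -1.    ]
```

View pics/s2.png

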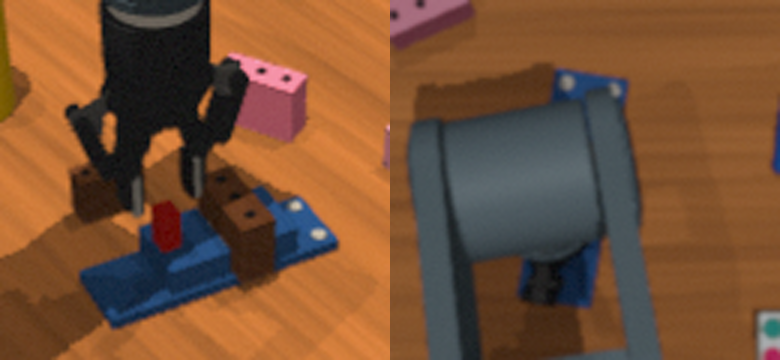

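Run:
```python
from st import *
cams()
p=np.array(ctrl.get_obs()["eef_pos"]);M=Ro.from_quat(ctrl.get_obs()["eef_rot"],scalar_first=True).as_matrix()
im=cv2.resize(C["side"]["pixels"][140:260,240:370],None,fx=6,fy=6,interpolation=cv2.INTER_CUBIC)
def d(X,c):
    u=proj("side",X);cv2.circle(im,(int((u[0]-240+.5)*6),int((u[1]-140+.5)*6)),3,c,-1);print(u)
for s in(-20,20):
  d(p+M@[-.005,s/1000,0],(0,255,0)); d(p+M@[-.005,s/1000,-.011],(0,255,255));d(p+M@[-.005,s/1000,.011],(255,0,255))
d([.5545,.211,.074],(255,255,255));d([.5545,.211,.038],(255,255,255))
cv2.imwrite("pics/s3.png",im[:600])
```

```text
[287.1915 219.302 ]
[285.1305 216.5091]
[289.2786 222.1303]
[302.9159 213.9569]
[300.7821 211.2291]
[305.0763 216.7187]
[295.7201 209.3823]
[296.1767 221.3649]
```

View pics/s3.png

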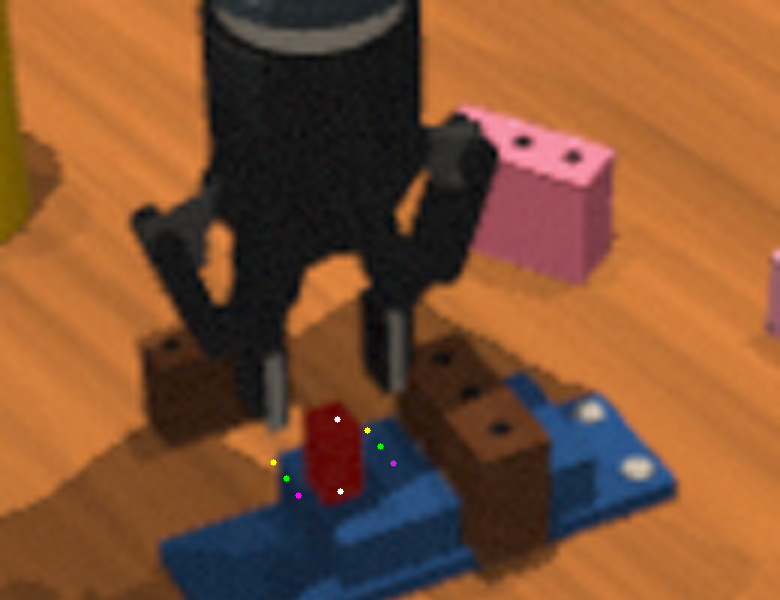

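Run:
```python
from st import *
cams()
for p in ([.5537,.2098,.1304],[.5537,.2098,.118],[.5537,.2098,.14],[.5537,.2098,.16],[.2139,.5331,.1963],[.2139,.5331,.2093]):
    u=proj("side",p);print(p,u,(u-[220,100])*3)
print(proj("top",[.2139,.5331,.1963]))
s=cv2.imread("pics/side0.png")
cv2.imwrite("pics/s4.png",cv2.resize(s[60:170,20:130],None,fx=5,fy=5,interpolation=cv2.INTER_CUBIC))
```

```text
[0.5537, 0.2098, 0.1304] [294.9971 189.9169] [224.9913 269.7507]
[0.5537, 0.2098, 0.118] [295.1671 194.4068] [225.5012 283.2204]
[0.5537, 0.2098, 0.14] [294.8638 186.3925] [224.5914 259.1774]
[0.5537, 0.2098, 0.16] [294.5812 178.9109] [223.7437 236.7328]
[0.2139, 0.5331, 0.1963] [ 80.8571 154.2603] [-417.4286  162.7808]
[0.2139, 0.5331, 0.2093] [ 78.949  149.2021] [-423.1531  147.6062]
[123.9555 390.6258]
```

View pics/s4.png

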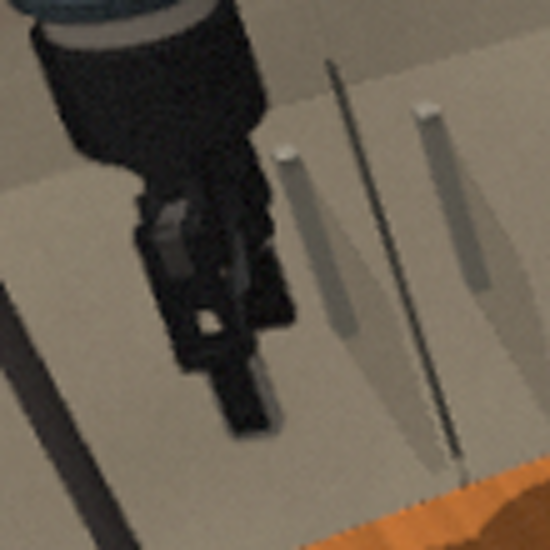

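Run:
```python
from st import *
from scipy.optimize import least_squares
cams()
o=ctrl.get_obs();p=np.array(o["eef_pos"]);M=Ro.from_quat(o["eef_rot"],scalar_first=True).as_matrix()
for px in((275,428),(397,388)):
    u=np.array(uc(px,6,(240,140)))
    for z in(.011,-.011,-.03):
        r=least_squares(lambda a:proj("side",p+M@[a[0],a[1],z])-u,[0,0]);print(px,z,r.x*1000)
t=C["top"]["pixels"];cv2.imwrite("pics/s5.png",cv2.resize(t[200:290,230:330],None,fx=6,fy=6,interpolation=cv2.INTER_CUBIC))
im=C["side"]["pixels"];cv2.imwrite("pics/s6.png",cv2.resize(im[190:245,265:345],None,fx=10,fy=10,interpolation=cv2.INTER_CUBIC))
```

```text
(275, 428) 0.011 [-41.2974 -27.703 ]
(275, 428) -0.011 [-21.2578 -18.3168]
(275, 428) -0.03 [ -3.9509 -10.2106]
(397, 388) 0.011 [-41.      22.5347]
(397, 388) -0.011 [-20.952   33.3491]
(397, 388) -0.03 [-3.6378 42.6888]
```

View pics/s5.png

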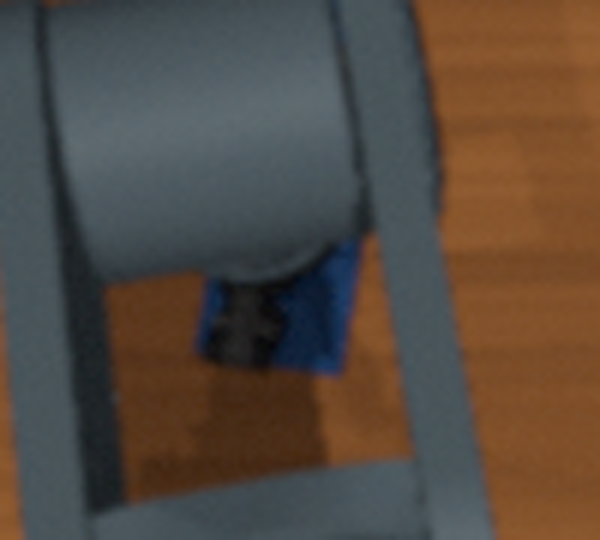

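View pics/s6.png

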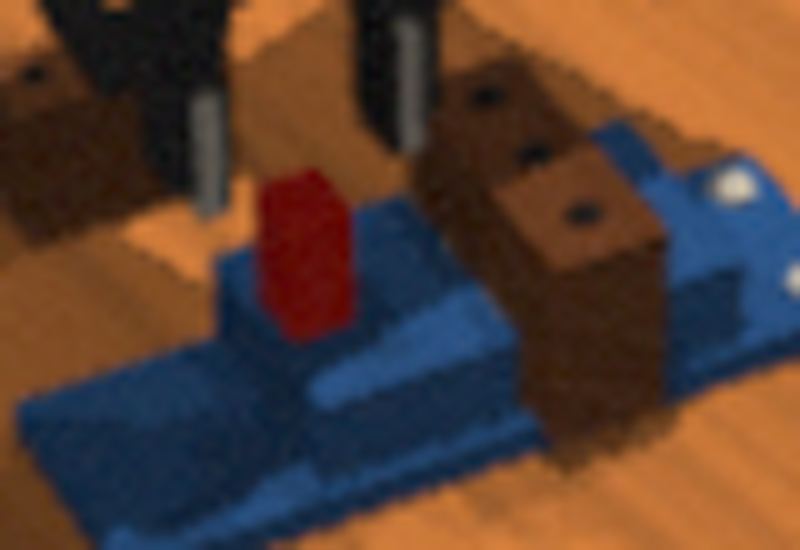

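Run:
```python
from st import *
cams()
o=ctrl.get_obs();p=np.array(o["eef_pos"]);M=Ro.from_quat(o["eef_rot"],scalar_first=True).as_matrix()
for dz in(0,-.03):
  for dx in (-.06,-.09,-.12):
    for dy in (-.057,):
      print(dz,dx,dy,proj("top",p+M@[dx,dy,dz]),proj("side",p+M@[dx,dy,dz]))
```

```text
0 -0.06 -0.057 [271.3947 257.7147] [270.6408 205.5744]
0 -0.09 -0.057 [270.4074 257.2117] [269.7391 194.6735]
0 -0.12 -0.057 [269.3661 256.6813] [268.8045 183.343 ]
-0.03 -0.06 -0.057 [258.8069 255.6349] [265.1219 197.9421]
-0.03 -0.09 -0.057 [257.4849 255.0767] [264.133  187.0938]
-0.03 -0.12 -0.057 [256.0905 254.4879] [263.1088 175.8272]
```

The picture disagrees with the given tool frame. In side view the fingertips (crop px 208,210 and 410,150) sit about 35–40 mm higher than the reported TCP would put them, while the top view agrees sideways. I'll go by the pictures: lower 12 mm first and look again.

Call:
servo_tool:
  targets:
    - [0,0,0,3,0,0,-0.06]
    - [0,0,0,6,0,0,-0.06]
    - [0,0,0,9,0,0,-0.06]
    - [0,0,0,12,0,0,-0.06]
    - [0,0,0,12,0,0,-0.06]
    - [0,0,0,12,0,0,-0.06]
    - [0,0,0,12,0,0,-0.06]
    - [0,0,0,12,0,0,-0.06]

```text
time_s: 3.9
eef_pos: [0.5519, 0.2112, 0.0365]
eef_rot: [0.453, 0.543, 0.453, -0.543]
wrist_force: [1.2, 0.1, -0.4]
opening: 0.469
```

Run:
```python
from st import *
st()
cams()
im=C["side"]["pixels"];cv2.imwrite("pics/s7.png",cv2.resize(im[190:245,265:345],None,fx=10,fy=10,interpolation=cv2.INTER_CUBIC))
```

```text
t 3.9 p [0.5519 0.2112 0.0365] F [ 1.2254  0.0828 -0.4221] T [ 0.027  -0.0575 -0.0314] op 0.46919732254410274 q [ 0.1649  0.4046  1.6786 -0.0003  1.0582  0.3463]
ty [ 0.9836 -0.1802  0.0003] tz [-0.1802 -0.9836  0.0002] tx [ 0.0002 -0.0003 -1.    ]
```

View pics/s7.png

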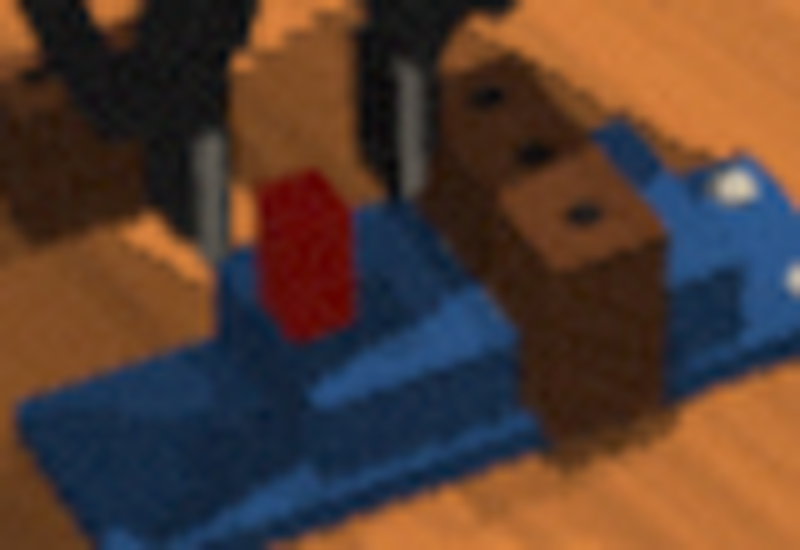

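Call:
servo_tool:
  targets:
    - [0,0,0,3,0,0,-0.06]
    - [0,0,0,6,0,0,-0.06]
    - [0,0,0,9,0,0,-0.06]
    - [0,0,0,12,0,0,-0.06]
    - [0,0,0,14,0,0,-0.06]
    - [0,0,0,14,0,0,-0.06]
    - [0,0,0,14,0,0,-0.06]
    - [0,0,0,14,0,0,-0.06]

```text
time_s: 5.0
eef_pos: [0.552, 0.2112, 0.0226]
eef_rot: [0.453, 0.543, 0.453, -0.543]
wrist_force: [-0.5, 0.8, -0.5]
opening: 0.463
```

Run:
```python
from st import *
st()
cams()
im=C["side"]["pixels"];cv2.imwrite("pics/s8.png",cv2.resize(im[190:245,265:345],None,fx=10,fy=10,interpolation=cv2.INTER_CUBIC))
```

```text
t 5.0 p [0.552  0.2112 0.0226] F [-0.5338  0.8287 -0.5485] T [-0.0175  0.0263  0.014 ] op 0.46330286466077886 q [ 0.1649  0.4255  1.6829 -0.0003  1.0327  0.3463]
ty [ 0.9836 -0.1803  0.0005] tz [-0.1803 -0.9836  0.0001] tx [ 0.0005 -0.0002 -1.    ]
```

View pics/s8.png

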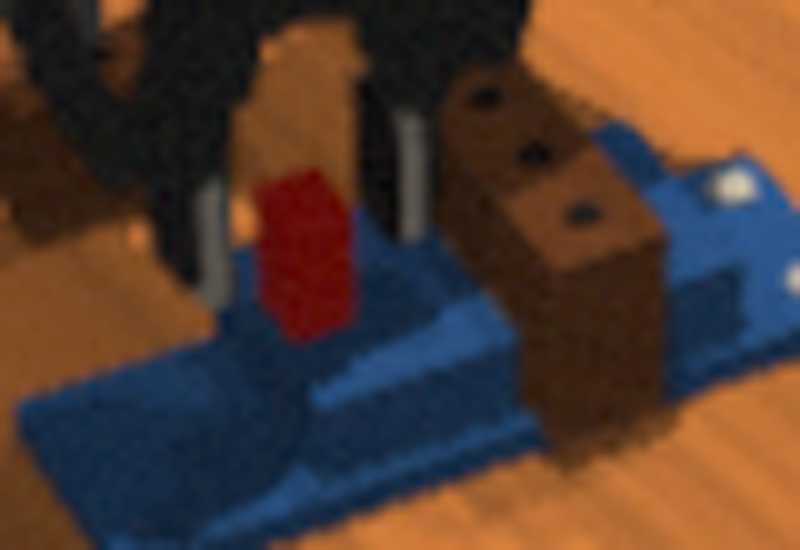

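No contact force, and the fingertips (crop px 212,305 and 412,240) now straddle the tab from below its top. I'll push the jaw open along −x.

Call:
servo_tool:
  targets:
    - [0,0,0,0,-7,0,-0.06]
    - [0,0,0,0,-13,0,-0.06]
    - [0,0,0,0,-19,0,-0.06]
    - [0,0,0,0,-25,0,-0.06]
    - [0,0,0,0,-31,0,-0.06]
    - [0,0,0,0,-37,0,-0.06]
    - [0,0,0,0,-43,0,-0.06]
    - [0,0,0,0,-43,0,-0.06]

```text
time_s: 6.1
eef_pos: [0.5086, 0.2192, 0.0225]
eef_rot: [-0.453, -0.543, -0.453, 0.543]
wrist_force: [0.3, 0.3, 0.3]
opening: 0.471
```

Run:
```python
from st import *
st()
cams()
im=C["side"]["pixels"];cv2.imwrite("pics/s9.png",cv2.resize(im[190:250,255:345],None,fx=8,fy=8,interpolation=cv2.INTER_CUBIC))
```

```text
t 6.1 p [0.5086 0.2192 0.0225] F [0.3256 0.3332 0.2753] T [-0.0282 -0.0369 -0.0139] op 0.4709834059783238 q [0.1925 0.3575 1.7801 0.0002 1.005  0.3734]
ty [ 0.9837 -0.18   -0.0009] tz [-0.18   -0.9837  0.0002] tx [-0.001 -0.    -1.   ]
```

View pics/s9.png

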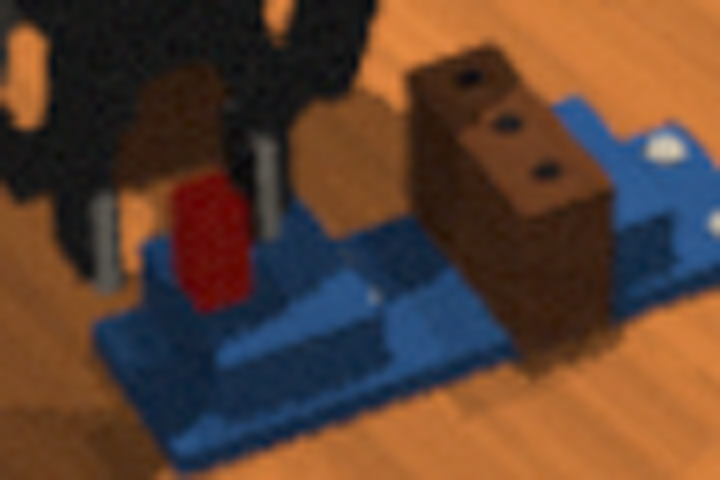

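The jaw slid and the block stayed standing. I'll measure how far the tab has travelled.

```bash
cat >> h.py <<'E'
def tab():
    r={}
    for nm,b in(("side",(255,190,345,250)),):
        im=C[nm]["pixels"];hsv=cv2.cvtColor(im,cv2.COLOR_BGR2HSV);m=((hsv[...,0]<6)|(hsv[...,0]>174))&(hsv[...,1]>200)&(hsv[...,2]>90)
        m2=np.zeros_like(m);m2[b[1]:b[3],b[0]:b[2]]=m[b[1]:b[3],b[0]:b[2]]
        ys,xs=np.nonzero(m2);r[nm]=(xs.mean(),ys.mean(),len(xs))
    return r
E
python3 - <<'E'
from st import *
cams();r=tab()["side"];print(r,plane("side",r[:2],.056),plane("side",(295.12,214.54),.056))
d=(plane("side",r[:2],.056)-plane("side",(295.12,214.54),.056));print(d*1000,np.hypot(d[0],d[1])*1000)
E
```

```text
(np.float64(280.98198198198196), np.float64(219.52252252252254), 111) [0.5194 0.2206 0.056 ] [0.5549 0.2147 0.056 ]
[-35.4645   5.8522   0.    ] 35.94416414393621
```

The jaw is open 36 mm. I'll push a little further, then back off and rise clear.

Call:
servo_tool:
  targets:
    - [0,0,0,0,-4,0,-0.06]
    - [0,0,0,0,-7,0,-0.06]
    - [0,0,0,0,-7,0,-0.06]
    - [0,0,0,0,-3,0,-0.06]
    - [0,0,0,0,-2,0,-0.06]
    - [0,0,0,-40,-2,0,-0.06]
    - [0,0,0,-90,-2,0,-0.06]
    - [0,0,0,-100,-2,0,1]

```text
time_s: 7.3
eef_pos: [0.5098, 0.22, 0.1262]
eef_rot: [0.454, 0.545, 0.452, -0.541]
wrist_force: [-1.0, -0.2, -0.2]
opening: 0.668
```

Run:
```python
from st import *
cams();r=tab()["side"]
d=(plane("side",r[:2],.056)-plane("side",(295.12,214.54),.056));print(r,d*1000,np.hypot(d[0],d[1])*1000)
st([0.608,0.196,0.1225],-10.45)
im=C["side"]["pixels"];cv2.imwrite("pics/s10.png",cv2.resize(im[130:255,220:370],None,fx=5,fy=4.8,interpolation=cv2.INTER_CUBIC))
```

```text
(np.float64(278.353982300885), np.float64(220.0796460176991), 113) [-41.2434   7.9671   0.    ] 42.00583476349424
t 7.4 p [0.5082 0.2197 0.1237] F [ 0.5202  0.3474 -0.9663] T [ 0.017  -0.0182 -0.0047] op 0.8361932587700851 q [0.1936 0.2096 1.7301 0.0001 1.1998 0.3747]
ty [ 0.9836 -0.1801  0.0019] tz [-0.1801 -0.9836 -0.0008] tx [ 0.002   0.0005 -1.    ]
shift mm [  1.3914 102.4499   5.31  ]
turn [ 0.0013 -0.0008 -0.0019]
```

View pics/s10.png

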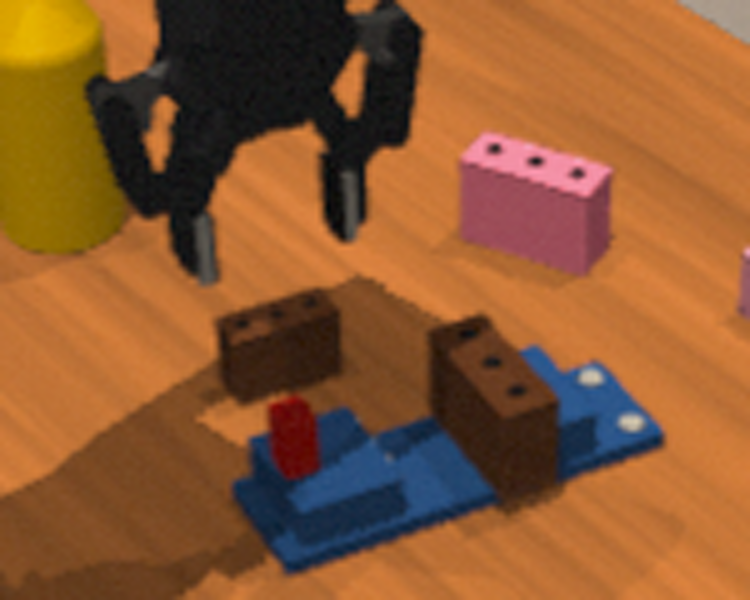

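The jaw is open about 42 mm and the block is unmoved, its middle hole still at side px (318,205). I'll move above the block with the gripper fully open and start down.

Call:
servo_tool:
  targets:
    - [0,0,0,0,50,3,1]
    - [0,0,0,0,102,5,1]
    - [0,0,0,0,102,5,1]
    - [0,0,0,20,102,5,1]
    - [0,0,0,40,102,5,1]
    - [0,0,0,55,102,5,1]
    - [0,0,0,70,102,5,1]
    - [0,0,0,70,102,5,1]

```text
time_s: 8.4
eef_pos: [0.6064, 0.1964, 0.0522]
eef_rot: [-0.453, -0.543, -0.453, 0.543]
wrist_force: [-0.9, 0.7, -0.5]
opening: 0.998
```

Run:
```python
from st import *
st([0.608,0.196,0.012],-10.45)
cams()
im=C["side"]["pixels"];cv2.imwrite("pics/s11.png",cv2.resize(im[150:245,265:375],None,fx=7,fy=6.3,interpolation=cv2.INTER_CUBIC))
```

```text
t 8.4 p [0.6064 0.1964 0.0522] F [-0.8683  0.7493 -0.5489] T [-0.0202  0.0336  0.031 ] op 0.9975133843975846 q [0.1272 0.4716 1.5441 0.0002 1.1267 0.308 ]
ty [ 0.9837 -0.1799 -0.0009] tz [-0.1799 -0.9837  0.0001] tx [-0.0009  0.0001 -1.    ]
shift mm [40.1656  1.7006  0.079 ]
turn [0.0015 0.0001 0.0009]
```

View pics/s11.png

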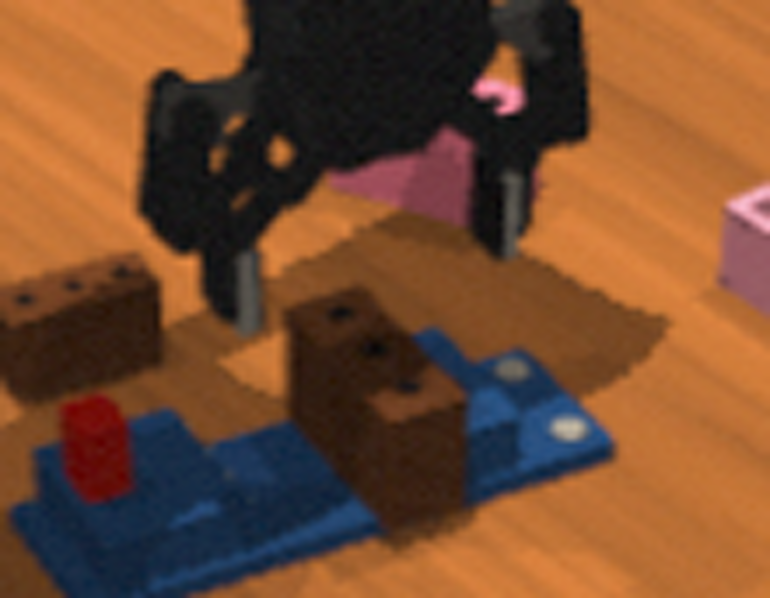

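Run:
```python
from st import *
from scipy.optimize import least_squares
cams()
o=ctrl.get_obs();p=np.array(o["eef_pos"]);M=Ro.from_quat(o["eef_rot"],scalar_first=True).as_matrix()
for px in((248,330),(512,255)):
    u=np.array([(px[0]+.5)/7-.5+265,(px[1]+.5)/6.3-.5+150])
    for z in(.011,0,):
        r=least_squares(lambda a:proj("side",p+M@[a[0],a[1],z])-u,[0,0]);print(px,z,r.x*1000)
```

```text
(248, 330) 0.011 [-50.5021 -51.7254]
(248, 330) 0 [-40.5989 -46.5403]
(512, 255) 0.011 [-48.69    43.6965]
(512, 255) 0 [-38.7609  50.2475]
```

Call:
servo_tool:
  targets:
    - [0,0,0,8,1.5,0,1]
    - [0,0,0,16,1.5,0,1]
    - [0,0,0,24,1.5,0,1]
    - [0,0,0,30,1.5,0,1]
    - [0,0,0,35,1.5,0,1]
    - [0,0,0,38,1.5,0,1]
    - [0,0,0,38,1.5,0,1]
    - [0,0,0,38,1.5,0,1]

```text
time_s: 9.6
eef_pos: [0.6104, 0.1963, 0.0172]
eef_rot: [0.453, 0.544, 0.452, -0.542]
wrist_force: [0.3, 0.2, -0.4]
opening: 1.0
```

Run:
```python
from st import *
st([0.608,0.196,0.012],-10.45)
cams()
im=C["side"]["pixels"];cv2.imwrite("pics/s12.png",cv2.resize(im[160:245,265:375],None,fx=7,fy=7,interpolation=cv2.INTER_CUBIC))
```

```text
t 9.6 p [0.6104 0.1963 0.0172] F [ 0.2967  0.1896 -0.3826] T [-0.0185 -0.0338  0.0261] op 0.9998310959303952 q [0.1263 0.5234 1.5499 0.0002 1.064  0.3073]
ty [ 0.9836 -0.1801  0.004 ] tz [-0.1801 -0.9836 -0.0015] tx [ 0.0042  0.0008 -1.    ]
shift mm [ 5.1683 -2.2875  0.7564]
turn [ 0.0013 -0.0015 -0.004 ]
```

View pics/s12.png

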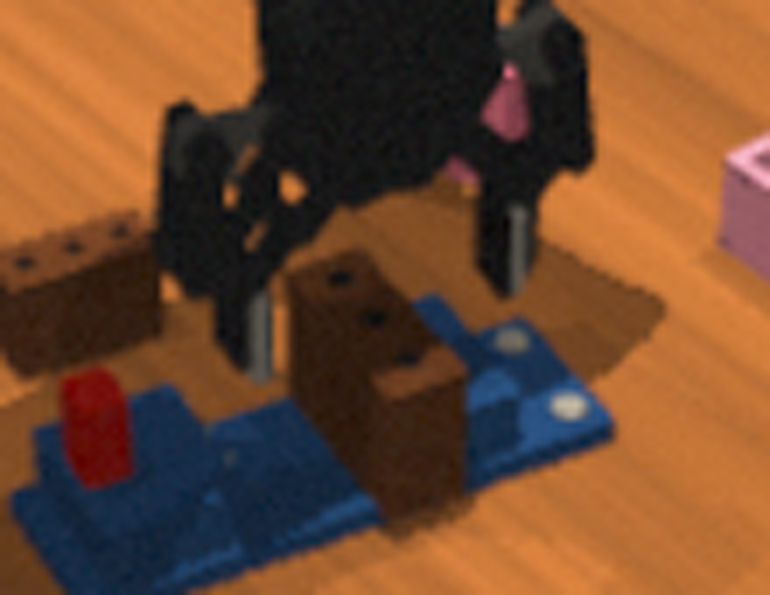

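The tips (crop px 260,378 and 517,293) are centred about the block and level with its top, so they stand about 50 mm behind the reported TCP when fully open. I'll go 14 mm lower, 2 mm towards −x, and close.

Call:
servo_tool:
  targets:
    - [0,0,-0.004,4,-2,0.5,1]
    - [0,0,-0.004,8,-2,0.5,1]
    - [0,0,-0.004,12,-2,0.5,1]
    - [0,0,-0.004,14,-2,0.5,1]
    - [0,0,-0.004,14,-2,0.5,1]
    - [0,0,-0.004,14,-2,0.5,1]
    - [0,0,-0.004,14,-2,0.5,1]
    - [0,0,-0.004,14,-2,0.5,1]

```text
time_s: 10.7
eef_pos: [0.6085, 0.1962, 0.0034]
eef_rot: [0.452, 0.544, 0.453, -0.543]
wrist_force: [0.1, -1.0, -0.5]
opening: 1.003
```

Run:
```python
from st import *
st([0.608,0.196,0.012],-10.45)
cams()
im=C["side"]["pixels"];cv2.imwrite("pics/s13.png",cv2.resize(im[160:245,265:375],None,fx=7,fy=7,interpolation=cv2.INTER_CUBIC))
```

```text
t 10.7 p [0.6085 0.1962 0.0034] F [ 0.0671 -0.9997 -0.4712] T [ 0.0091 -0.0254 -0.0331] op 1.0031451970547938 q [0.1258 0.5422 1.5549 0.0017 1.0437 0.3061]
ty [ 0.9836 -0.1801  0.0004] tz [-0.1801 -0.9836 -0.0016] tx [ 0.0007  0.0015 -1.    ]
shift mm [-8.6152 -0.4783  0.3122]
turn [ 0.0013 -0.0016 -0.0004]
```

View pics/s13.png

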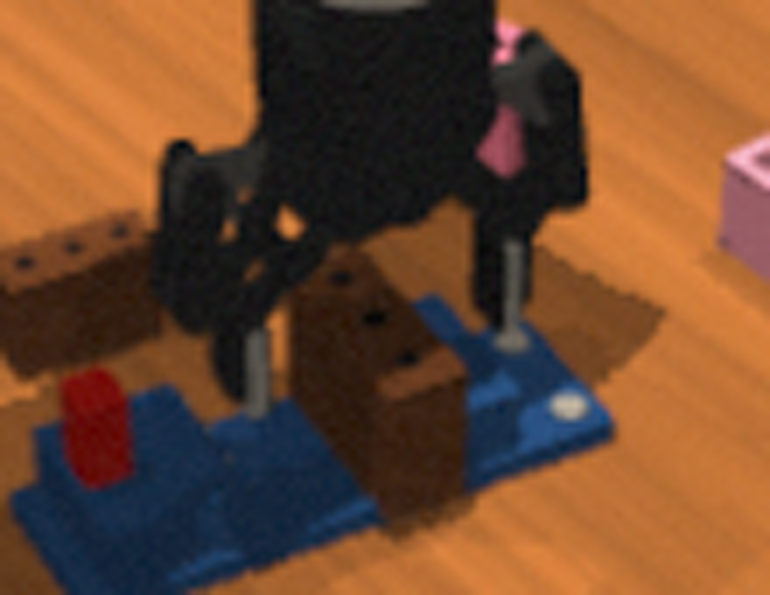

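Call:
servo_tool:
  targets:
    - [0,0,0,0,0,0,-1]
    - [0,0,0,0,0,0,-1]
    - [0,0,0,0,0,0,-1]
    - [0,0,0,0,0,0,-1]
    - [0,0,0,0,0,0,-1]
    - [0,0,0,0,0,0,-1]
    - [0,0,0,0,0,0,-1]
    - [0,0,0,0,0,0,-1]

```text
time_s: 11.8
eef_pos: [0.609, 0.1962, 0.0036]
eef_rot: [0.453, 0.544, 0.453, -0.542]
wrist_force: [1.5, 0.0, 3.8]
opening: 0.345
```

Run:
```python
from st import *
st([0.608,0.196,0.012],-10.45)
cams()
im=C["side"]["pixels"];cv2.imwrite("pics/s14.png",cv2.resize(im[160:245,265:375],None,fx=7,fy=7,interpolation=cv2.INTER_CUBIC))
```

```text
t 11.8 p [0.609  0.1962 0.0036] F [1.5203 0.04   3.7673] T [ 0.0005 -0.3228  0.0052] op 0.3453573259002222 q [0.1258 0.542  1.5545 0.0016 1.0434 0.3061]
ty [ 0.9836 -0.1801  0.0012] tz [-0.1801 -0.9836 -0.0018] tx [ 0.0015  0.0016 -1.    ]
shift mm [-8.3523 -0.8878  0.3822]
turn [ 0.0013 -0.0018 -0.0012]
```

View pics/s14.png

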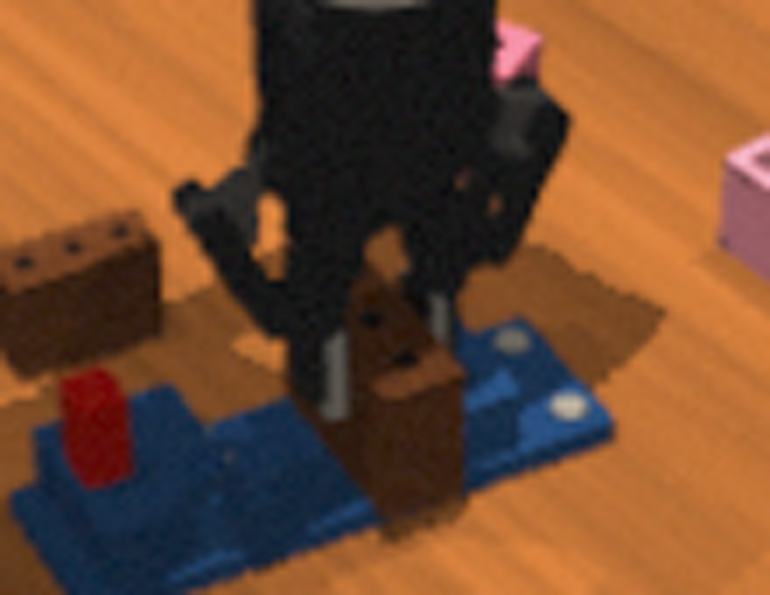

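Gripped: opening 0.345 ≈ 29 mm against the 30 mm block. I'll lift.

Call:
servo_tool:
  targets:
    - [0,0,0,-5,0,0,-1]
    - [0,0,0,-15,0,0,-1]
    - [0,0,0,-30,0,0,-1]
    - [0,0,0,-50,0,0,-1]
    - [0,0,0,-70,0,0,-1]
    - [0,0,0,-85,0,0,-1]
    - [0,0,0,-95,0,0,-1]
    - [0,0,0,-95,0,0,-1]

```text
time_s: 12.9
eef_pos: [0.6094, 0.1962, 0.0997]
eef_rot: [0.453, 0.544, 0.453, -0.542]
wrist_force: [-0.6, 0.1, -1.1]
opening: 0.341
```

Run:
```python
from st import *
cams();r=tab()["side"]
d=(plane("side",r[:2],.056)-plane("side",(295.12,214.54),.056));print(r,np.hypot(d[0],d[1])*1000)
st([0.6114,-0.2255,0.12],5.4)
im=C["side"]["pixels"];cv2.imwrite("pics/s15.png",cv2.resize(im[120:245,245:375],None,fx=5,fy=4.8,interpolation=cv2.INTER_CUBIC))
```

```text
(np.float64(278.2689075630252), np.float64(220.28571428571428), 119) 42.469912541871395
t 13.0 p [0.6083 0.196  0.0981] F [-0.4264 -0.2263 -1.6997] T [ 0.0193 -0.0119 -0.027 ] op 0.34245147941233933 q [0.1255 0.417  1.5176 0.0015 1.2063 0.3061]
ty [ 0.9836 -0.1801  0.0002] tz [-0.1801 -0.9836 -0.0015] tx [ 0.0005  0.0015 -1.    ]
shift mm [-22.5453  78.9394 414.0275]
turn [-0.2754 -0.0015 -0.0004]
```

View pics/s15.png

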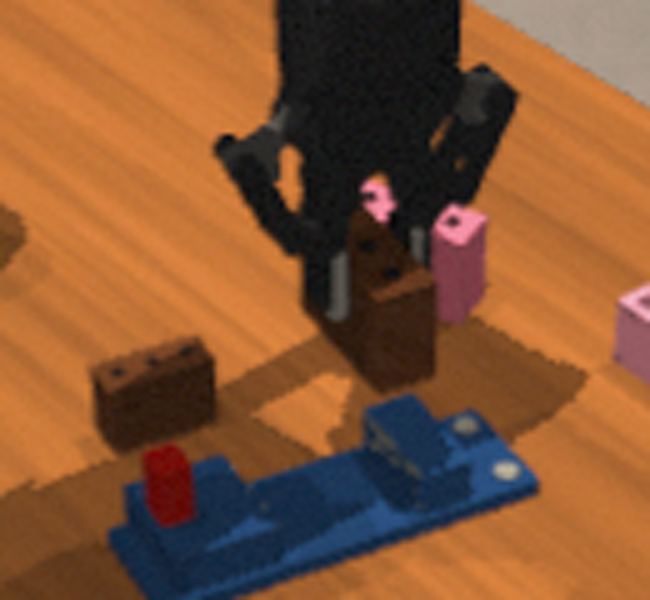

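Lifted clear, with the jaw still at about 42 mm. I'll carry the block over to the jig, held off the fence and the stop.

Call:
servo_tool:
  targets:
    - [-0.05,0,0,0,9,54,-1]
    - [-0.1,0,0,0,18,107,-1]
    - [-0.15,0,0,0,27,160,-1]
    - [-0.2,0,0,0,36,214,-1]
    - [-0.24,0,0,0,45,268,-1]
    - [-0.276,0,0,0,54,321,-1]
    - [-0.276,0,0,0,63,375,-1]
    - [-0.276,0,0,0,72.5,428,-1]

```text
time_s: 14.0
eef_pos: [0.6017, -0.2395, 0.0963]
eef_rot: [0.522, 0.476, 0.524, -0.475]
wrist_force: [-0.1, -0.2, -0.3]
opening: 0.337
```

Run:
```python
from st import *
C0=None
cams()
st([0.6026,-0.2384,0.02],5.4)
im=C["side"]["pixels"];cv2.imwrite("pics/s16.png",cv2.resize(im[230:410,380:540],None,fx=4,fy=3.3,interpolation=cv2.INTER_CUBIC))
im=C["top"]["pixels"];cv2.imwrite("pics/t16.png",cv2.resize(im[170:270,400:520],None,fx=6,fy=6,interpolation=cv2.INTER_CUBIC))
```

```text
t 14.1 p [ 0.6016 -0.2439  0.0965] F [-0.3721  0.153  -0.795 ] T [-0.0095 -0.0408 -0.0122] op 0.34180919637874224 q [-0.5675  0.4395  1.4895 -0.0002  1.2125 -0.6568]
ty [ 0.996   0.0893 -0.0001] tz [ 0.0893 -0.996   0.0002] tx [-0.     -0.0002 -1.    ]
shift mm [76.5152  1.5069 -5.3607]
turn [-0.0049  0.0002  0.0001]
```

View pics/s16.png

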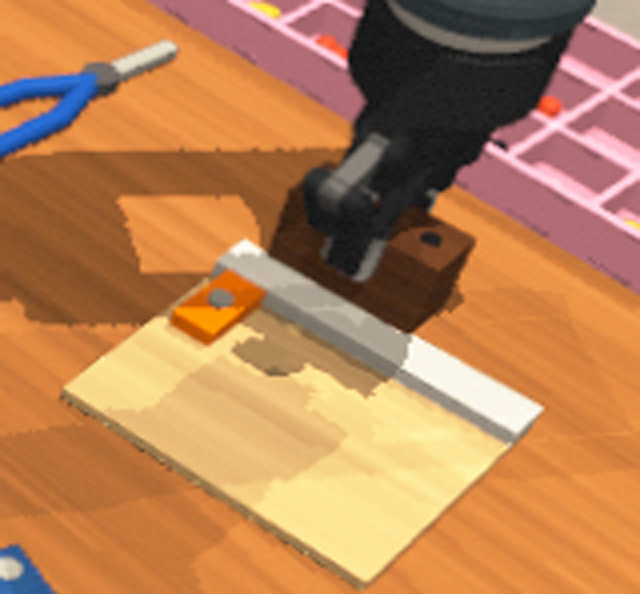

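View pics/t16.png

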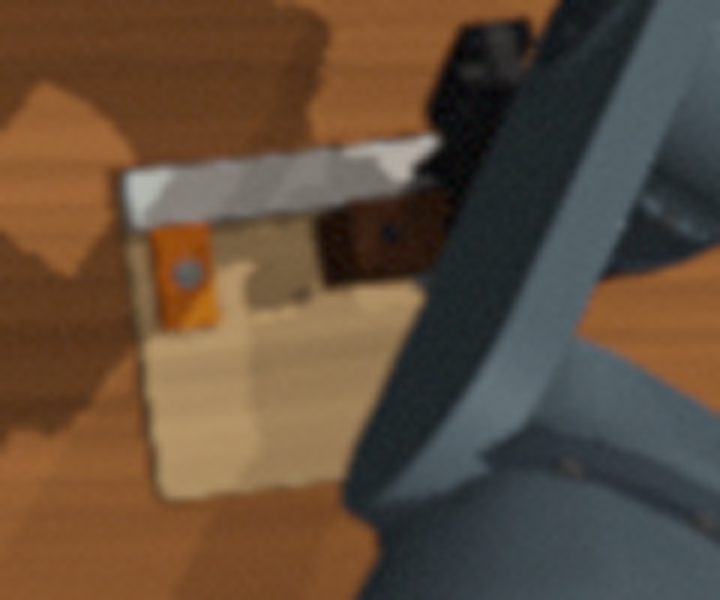

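Run:
```python
from st import *
cams()
o=ctrl.get_obs();p=np.array(o["eef_pos"])
im=C["side"]["pixels"];cv2.imwrite("pics/s17.png",cv2.resize(im[270:335,445:510],None,fx=9,fy=9,interpolation=cv2.INTER_CUBIC))
im=C["top"]["pixels"];cv2.imwrite("pics/t17.png",cv2.resize(im[190:225,445:480],None,fx=14,fy=14,interpolation=cv2.INTER_CUBIC))
print(p)
for z in(.157,.160,.163):
    print(plane("top",(465,208.5),z),plane("side",(487.3,302.5),z))
```

```text
[ 0.6016 -0.2388  0.0962]
[ 0.5984 -0.2251  0.157 ] [ 0.6046 -0.261   0.157 ]
[ 0.598  -0.2242  0.16  ] [ 0.6021 -0.2621  0.16  ]
[ 0.5976 -0.2232  0.163 ] [ 0.5995 -0.2632  0.163 ]
```

View pics/s17.png

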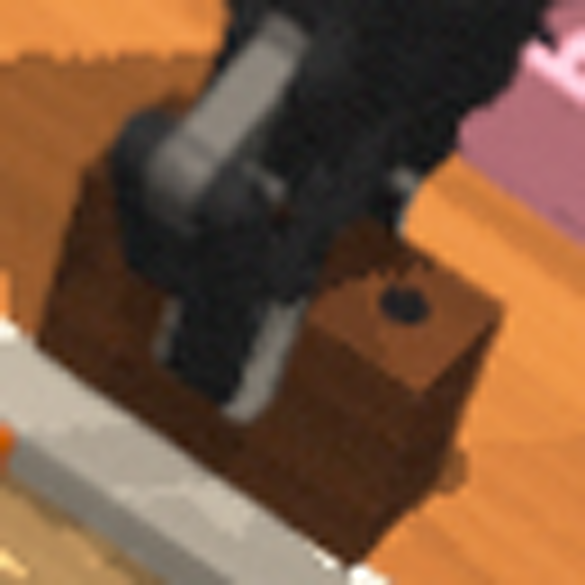

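View pics/t17.png

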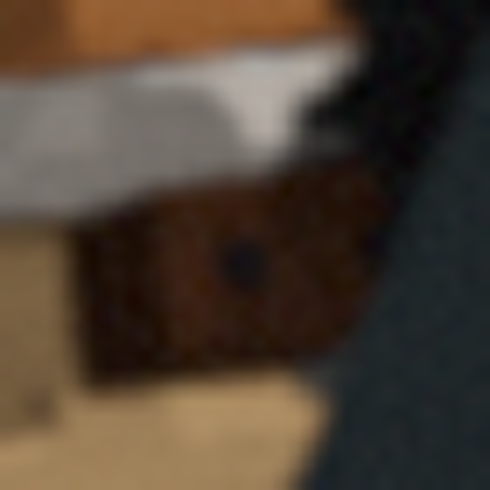

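Run:
```python
from st import *
import time
cams()
o=ctrl.get_obs();p=np.array(o["eef_pos"]);M=Ro.from_quat(o["eef_rot"],scalar_first=True).as_matrix();print(p,o["time_s"],o["dq"])
for z in(.157,.160,.163):
    a=plane("top",uc((242,265),14,(445,190)),z);b=plane("side",uc((404,304),9,(445,270)),z)
    d=a-b;print(z,a,b,np.linalg.norm(d)*1000,np.degrees(np.arctan2(-d[0],d[1])),M.T@((a+b)/2-p)*1000)
```

```text
[ 0.602  -0.2368  0.0964] 14.3 [ 0.017  -0.007   0.0027 -0.0014  0.0003 -0.0035]
0.157 [ 0.5986 -0.2178  0.157 ] [ 0.606  -0.2643  0.157 ] 47.116697456373515 9.116547602968149 [-60.5897  -0.1699   4.1105]
0.16 [ 0.5982 -0.2169  0.16  ] [ 0.6034 -0.2654  0.16  ] 48.857070973355015 6.21736624164535 [-63.5883  -1.6621   4.0259]
0.163 [ 0.5977 -0.2159  0.163 ] [ 0.6009 -0.2665  0.163 ] 50.71377337554098 3.5239782481031092 [-66.5869  -3.1542   3.9412]
```

The block is held about 3 mm off centre towards −y, with yaw about 6° by the two holes (separation 48.5 mm against the 48 mm measured before). I'll lower it to just above the plywood.

Call:
servo_tool:
  targets:
    - [-0.005,0,0,15,0,0,-1]
    - [-0.005,0,0,30,0,0,-1]
    - [-0.005,0,0,45,0,0,-1]
    - [-0.005,0,0,58,0,0,-1]
    - [-0.005,0,0,68,0,0,-1]
    - [-0.005,0,0,76,0,0,-1]
    - [-0.005,0,0,82,0,0,-1]
    - [-0.005,0,0,82,0,0,-1]

```text
time_s: 15.3
eef_pos: [0.6017, -0.2365, 0.014]
eef_rot: [0.523, 0.475, 0.526, -0.474]
wrist_force: [0.8, -0.2, -0.8]
opening: 0.34
```

Run:
```python
from st import *
cams()
st()
im=C["side"]["pixels"];cv2.imwrite("pics/s18.png",cv2.resize(im[290:390,400:500],None,fx=6,fy=6,interpolation=cv2.INTER_CUBIC))
im=C["top"]["pixels"];cv2.imwrite("pics/t18.png",cv2.resize(im[180:240,415:500],None,fx=9,fy=9,interpolation=cv2.INTER_CUBIC))
```

```text
t 15.4 p [ 0.6022 -0.2367  0.0148] F [-0.1081  0.101  -0.6541] T [-0.0802 -0.0059 -0.0514] op 0.33994578140733417 q [-0.5587  0.5414  1.5281  0.0022  1.074  -0.66  ]
ty [ 0.995   0.1001 -0.0002] tz [ 0.1001 -0.995  -0.0026] tx [-0.0005  0.0026 -1.    ]
```

View pics/s18.png

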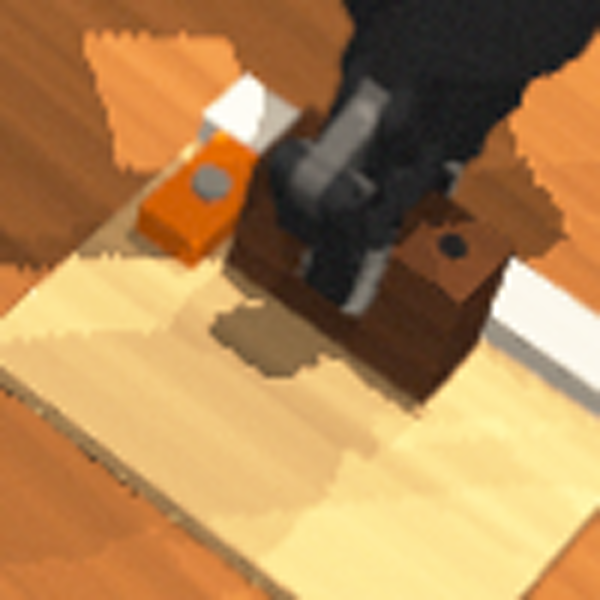

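View pics/t18.png

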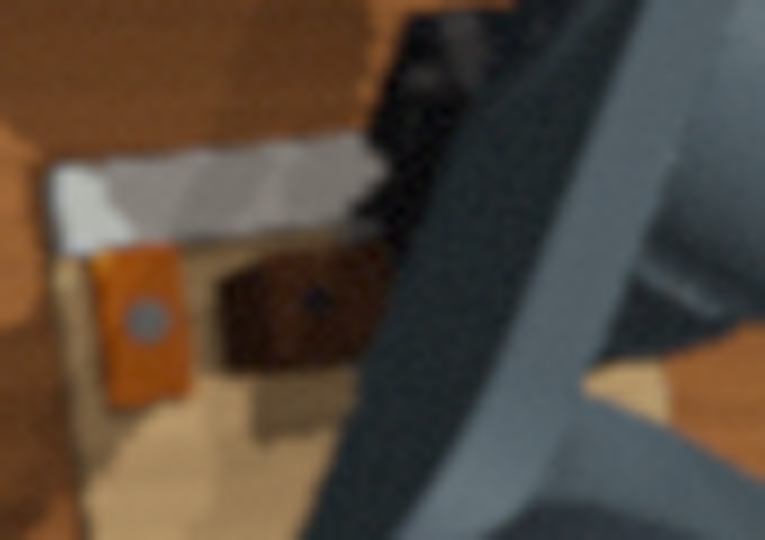

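The block stands upright above the plywood, about 9 mm short of the stop. Down 8 mm, then ease towards the stop.

Call:
servo_tool:
  targets:
    - [0.004,0,0,4,0,0,-1]
    - [0.004,0,0,7,0,0,-1]
    - [0.004,0,0,8,0,0,-1]
    - [0.004,0,0,8,0,-2,-1]
    - [0.004,0,0,8,0,-4,-1]
    - [0.004,0,0,8,0,-6,-1]
    - [0.004,0,0,8,0,-6,-1]
    - [0.004,0,0,8,0,-6,-1]

```text
time_s: 16.4
eef_pos: [0.6017, -0.2308, 0.0069]
eef_rot: [0.523, 0.476, 0.524, -0.475]
wrist_force: [0.2, 0.2, -0.1]
opening: 0.342
```

Run:
```python
from st import *
cams()
st()
im=C["side"]["pixels"];cv2.imwrite("pics/s19.png",cv2.resize(im[290:390,400:500],None,fx=6,fy=6,interpolation=cv2.INTER_CUBIC))
im=C["top"]["pixels"];cv2.imwrite("pics/t19.png",cv2.resize(im[180:240,415:500],None,fx=9,fy=9,interpolation=cv2.INTER_CUBIC))
```

```text
t 16.5 p [ 0.6016 -0.2309  0.0068] F [ 0.4486 -0.1544 -1.2957] T [0.0036 0.0646 0.0678] op 0.33895670147665125 q [-0.5513  0.5478  1.5376  0.0021  1.0579 -0.6486]
ty [ 0.9954  0.0961 -0.0002] tz [ 0.0961 -0.9954 -0.0025] tx [-0.0005  0.0025 -1.    ]
```

View pics/s19.png

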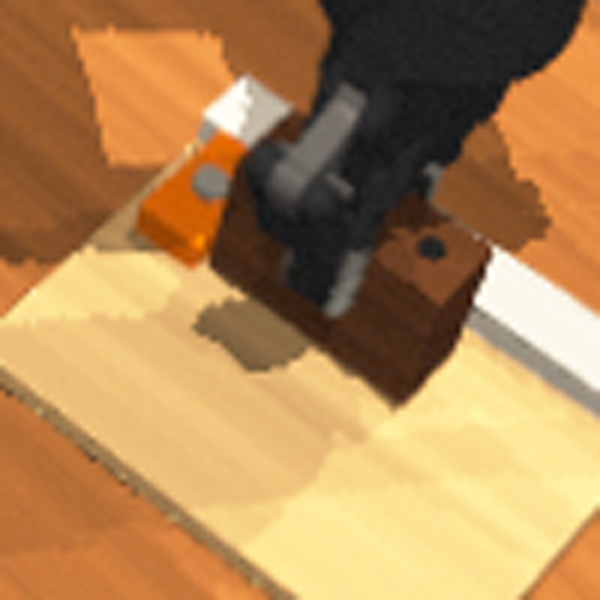

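View pics/t19.png

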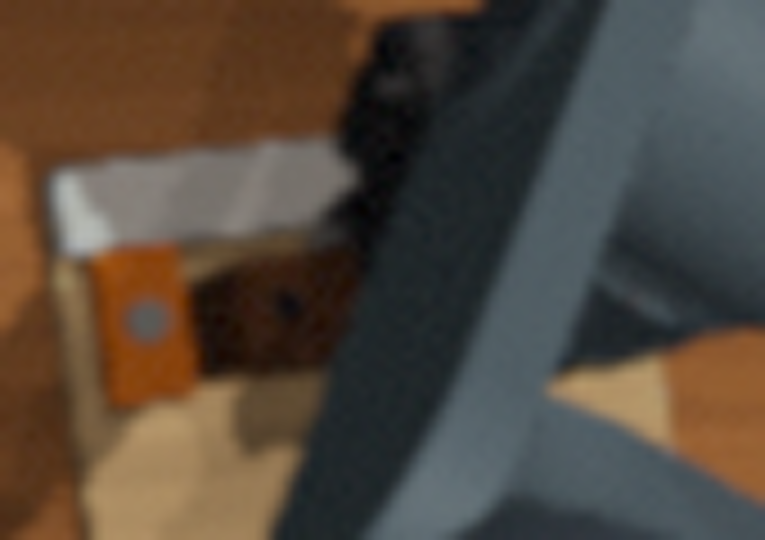

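Now only a millimetre or two is left to the stop (crop t19 x≈195). I'll ease in further and watch the force.

Call:
servo_tool:
  targets:
    - [0,0,0,0,0,-0.5,-1]
    - [0,0,0,0,0,-1,-1]
    - [0,0,0,0,0,-1.5,-1]
    - [0,0,0,0,0,-2,-1]
    - [0,0,0,0,0,-2.5,-1]
    - [0,0,0,0,0,-2.5,-1]
    - [0,0,0,0,0,-2.5,-1]
    - [0,0,0,0,0,-2.5,-1]

```text
time_s: 17.5
eef_pos: [0.6014, -0.2287, 0.0069]
eef_rot: [0.523, 0.476, 0.524, -0.475]
wrist_force: [0.0, -3.4, -2.0]
opening: 0.339
```

Run:
```python
from st import *
st()
```

```text
t 17.5 p [ 0.6014 -0.2287  0.0069] F [ 0.0022 -3.3576 -1.9672] T [-0.5178  0.0803  0.0622] op 0.3390918991615774 q [-0.5484  0.5457  1.5406  0.0018  1.0566 -0.6454]
ty [ 0.9954  0.096  -0.0001] tz [ 0.096  -0.9954 -0.002 ] tx [-0.0003  0.002  -1.    ]
```

The stop is felt: −3.4 N along y. I'll relax 0.7 mm and go towards the fence.

Call:
servo_tool:
  targets:
    - [0,0,0,0,1.5,0.7,-1]
    - [0,0,0,0,3,0.7,-1]
    - [0,0,0,0,4.5,0.7,-1]
    - [0,0,0,0,6,0.7,-1]
    - [0,0,0,0,7,0.7,-1]
    - [0,0,0,0,7.5,0.7,-1]
    - [0,0,0,0,7.5,0.7,-1]
    - [0,0,0,0,7.5,0.7,-1]

```text
time_s: 18.5
eef_pos: [0.6089, -0.2287, 0.0069]
eef_rot: [0.523, 0.476, 0.524, -0.475]
wrist_force: [0.2, 0.5, -1.6]
opening: 0.338
```

Run:
```python
from st import *
st()
```

```text
t 18.5 p [ 0.6089 -0.2287  0.0069] F [ 0.1733  0.5128 -1.5822] T [0.0339 0.0434 0.0201] op 0.3379125311704163 q [-0.5422  0.5585  1.5206  0.0018  1.0638 -0.6392]
ty [ 0.9954  0.096  -0.0001] tz [ 0.096  -0.9954 -0.0021] tx [-0.0003  0.002  -1.    ]
```

Call:
servo_tool:
  targets:
    - [0,0,0,0,1,0,-1]
    - [0,0,0,0,1.5,0,-1]
    - [0,0,0,0,2,0,-1]
    - [0,0,0,0,2.5,0,-1]
    - [0,0,0,0,3,0,-1]
    - [0,0,0,0,3,0,-1]
    - [0,0,0,0,3,0,-1]
    - [0,0,0,0,3,0,-1]

```text
time_s: 19.5
eef_pos: [0.6119, -0.2284, 0.0069]
eef_rot: [0.523, 0.476, 0.524, -0.475]
wrist_force: [0.5, 0.0, -1.3]
opening: 0.338
```

Run:
```python
from st import *
st()
```

```text
t 19.5 p [ 0.6119 -0.2284  0.0069] F [ 0.5229  0.0046 -1.3489] T [0.0124 0.044  0.0033] op 0.33773317693937704 q [-0.5395  0.5634  1.5129  0.0018  1.0666 -0.6365]
ty [ 0.9954  0.096  -0.0002] tz [ 0.096  -0.9954 -0.0021] tx [-0.0003  0.002  -1.    ]
```

Call:
servo_tool:
  targets:
    - [0,0,0,0,0.5,0,-1]
    - [0,0,0,0,1,0,-1]
    - [0,0,0,0,1.5,0,-1]
    - [0,0,0,0,2,0,-1]
    - [0,0,0,0,2.5,0,-1]
    - [0,0,0,0,2.5,0,-1]
    - [0,0,0,0,2.5,0,-1]
    - [0,0,0,0,2.5,0,-1]

```text
time_s: 20.5
eef_pos: [0.6131, -0.2283, 0.0067]
eef_rot: [0.522, 0.475, 0.525, -0.475]
wrist_force: [-5.1, -1.1, 1.1]
opening: 0.341
```

Run:
```python
from st import *
st()
cams()
im=C["side"]["pixels"];cv2.imwrite("pics/s20.png",cv2.resize(im[290:390,400:500],None,fx=6,fy=6,interpolation=cv2.INTER_CUBIC))
im=C["top"]["pixels"];cv2.imwrite("pics/t20.png",cv2.resize(im[180:240,415:500],None,fx=9,fy=9,interpolation=cv2.INTER_CUBIC))
```

```text
t 20.5 p [ 0.6131 -0.2283  0.0067] F [-5.1104 -1.0872  1.136 ] T [-0.1505  1.0787  0.2454] op 0.3412568100607251 q [-0.5377  0.5674  1.5072  0.0005  1.0706 -0.6344]
ty [ 0.9954  0.0963 -0.0026] tz [ 0.0963 -0.9954 -0.0025] tx [-0.0029  0.0022 -1.    ]
```

View pics/s20.png

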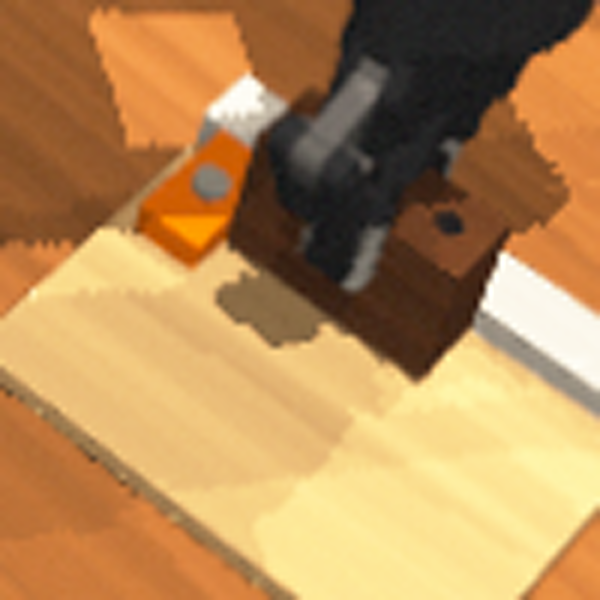

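View pics/t20.png

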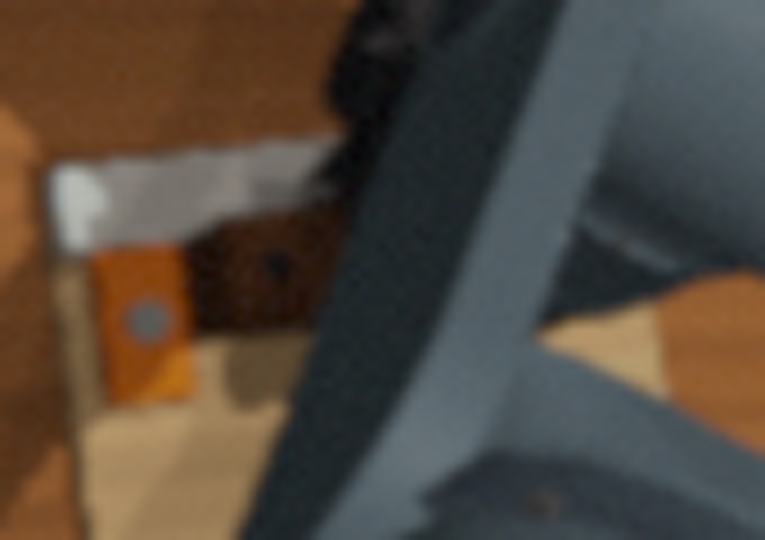

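The fence is felt: −5 N along x at TCP x 0.6131. I'll ease off slightly and lower until the plywood is felt.

Call:
servo_tool:
  targets:
    - [0,0,0,0.5,-0.4,0,-1]
    - [0,0,0,1,-0.4,0,-1]
    - [0,0,0,1.5,-0.4,0,-1]
    - [0,0,0,2,-0.4,0,-1]
    - [0,0,0,2.5,-0.4,0,-1]
    - [0,0,0,3,-0.4,0,-1]
    - [0,0,0,3,-0.4,0,-1]
    - [0,0,0,3,-0.4,0,-1]

```text
time_s: 21.6
eef_pos: [0.6127, -0.2283, 0.0037]
eef_rot: [0.522, 0.475, 0.525, -0.475]
wrist_force: [-0.2, -0.3, -0.8]
opening: 0.344
```

Run:
```python
from st import *
st()
```

```text
t 21.6 p [ 0.6127 -0.2283  0.0037] F [-0.2257 -0.2704 -0.8078] T [ 0.0318 -0.024   0.0354] op 0.34360795641033404 q [-0.5381  0.5711  1.5088  0.0005  1.0653 -0.6347]
ty [ 0.9954  0.0962 -0.0026] tz [ 0.0962 -0.9954 -0.0025] tx [-0.0029  0.0023 -1.    ]
```

Call:
servo_tool:
  targets:
    - [0,0,0,0.5,0,0,-1]
    - [0,0,0,1,0,0,-1]
    - [0,0,0,1.5,0,0,-1]
    - [0,0,0,1.5,0,0,-1]
    - [0,0,0,2,0,0,-1]
    - [0,0,0,2,0,0,-1]
    - [0,0,0,2,0,0,-1]
    - [0,0,0,2,0,0,-1]

```text
time_s: 22.6
eef_pos: [0.6128, -0.2283, 0.0036]
eef_rot: [0.522, 0.475, 0.525, -0.475]
wrist_force: [-5.5, 3.1, 11.6]
opening: 0.338
```

Run:
```python
from st import *
st()
```

```text
t 22.6 p [ 0.6128 -0.2283  0.0036] F [-5.499   3.0892 11.6326] T [ 0.4621  1.0521 -0.1009] op 0.33758292385887195 q [-0.5379  0.5713  1.5086  0.0003  1.0653 -0.6347]
ty [ 0.9953  0.0966 -0.0028] tz [ 0.0966 -0.9953 -0.0023] tx [-0.003   0.0021 -1.    ]
```

The plywood is felt: 11.6 N, at exactly the expected height. Now the diagonal press, ramped both ways together.

Call:
servo_tool:
  targets:
    - [0,0,0,0.5,0.5,0,-1]
    - [0,0,0,1,1,0,-1]
    - [0,0,0,1.5,1.5,0,-1]
    - [0,0,0,2,2,0,-1]
    - [0,0,0,2,2.5,0,-1]
    - [0,0,0,2,2.5,0,-1]
    - [0,0,0,2,2.5,0,-1]
    - [0,0,0,2,2.5,0,-1]

```text
time_s: 23.6
eef_pos: [0.6131, -0.2283, 0.0036]
eef_rot: [0.521, 0.474, 0.526, -0.476]
wrist_force: [-16.4, 2.1, 21.4]
opening: 0.341
```

Run:
```python
from st import *
st()
cams()
im=C["side"]["pixels"];cv2.imwrite("pics/s21.png",cv2.resize(im[290:390,400:500],None,fx=6,fy=6,interpolation=cv2.INTER_CUBIC))
im=C["top"]["pixels"];cv2.imwrite("pics/t21.png",cv2.resize(im[180:240,415:500],None,fx=9,fy=9,interpolation=cv2.INTER_CUBIC))
st()
```

```text
t 23.6 p [ 0.6131 -0.2283  0.0036] F [-16.4143   2.1423  21.3919] T [0.3799 2.8356 0.1048] op 0.34069757829934805 q [-0.5363  0.5749  1.503  -0.0025  1.0716 -0.6325]
ty [ 0.9952  0.0973 -0.0077] tz [ 0.0972 -0.9953 -0.0029] tx [-0.0079  0.0022 -1.    ]
t 23.7 p [ 0.6131 -0.2283  0.0036] F [-15.4647   2.6421  21.5467] T [0.3795 2.8124 0.1415] op 0.34321734502424256 q [-0.5363  0.5749  1.503  -0.0024  1.0717 -0.6326]
ty [ 0.9952  0.0972 -0.0077] tz [ 0.0972 -0.9953 -0.003 ] tx [-0.0079  0.0022 -1.    ]
```

View pics/s21.png

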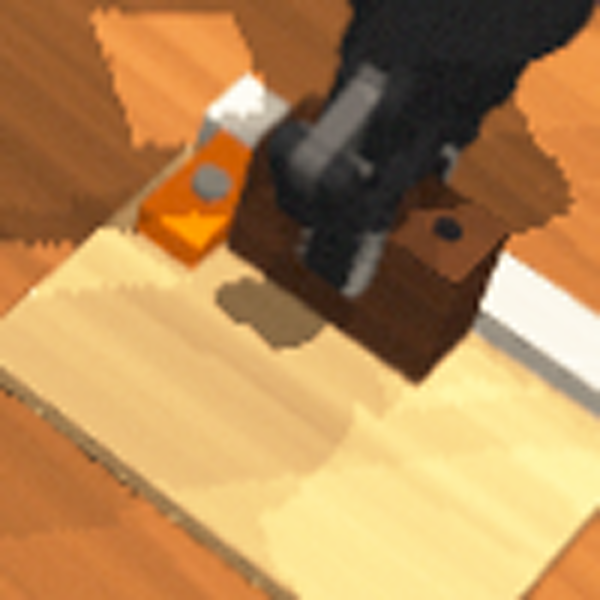

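View pics/t21.png

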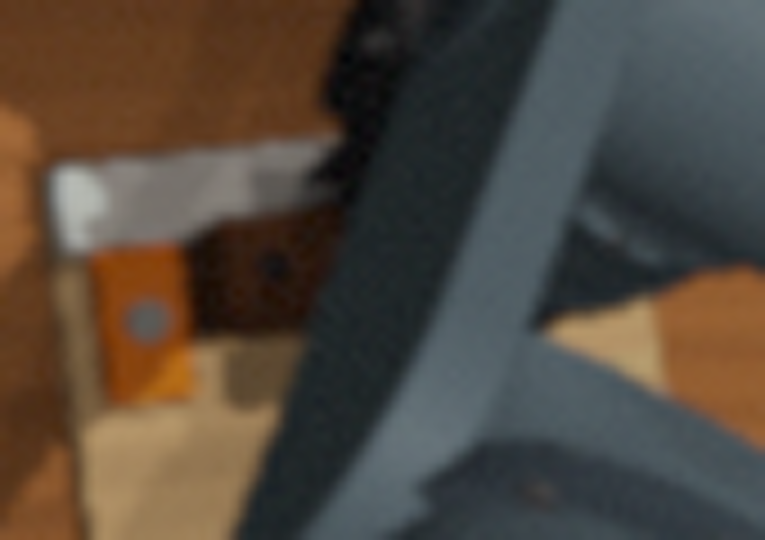

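Both contacts are firm but a bit strong: Fx −15.5 N and Fz 21.5 N. I'll soften the downward part towards 10 N so plywood friction can't be what holds the block instead of the fence.

Call:
servo_tool:
  targets:
    - [0,0,0,0.8,1.5,0,-1]
    - [0,0,0,0.8,2,0,-1]
    - [0,0,0,0.8,2.3,0,-1]
    - [0,0,0,0.8,2.3,0,-1]
    - [0,0,0,0.8,2.3,0,-1]
    - [0,0,0,0.8,2.3,0,-1]
    - [0,0,0,0.8,2.3,0,-1]
    - [0,0,0,0.8,2.3,0,-1]

```text
time_s: 24.7
eef_pos: [0.6131, -0.2283, 0.0037]
eef_rot: [0.52, 0.472, 0.528, -0.477]
wrist_force: [-12.8, 1.5, 14.2]
opening: 0.342
```

Run:
```python
from st import *
st()
```

```text
t 24.7 p [ 0.6131 -0.2283  0.0037] F [-12.7686   1.4958  14.209 ] T [0.1222 2.3329 0.2606] op 0.34239581109630723 q [-0.5351  0.5778  1.4982 -0.0052  1.0781 -0.6308]
ty [ 0.9951  0.0981 -0.0127] tz [ 0.098  -0.9952 -0.0037] tx [-0.013   0.0024 -0.9999]
```

The forces are balanced at −12.8 and 14.2 N, and steady. To leave margin against plywood friction on the fence force, I'll do one last push slightly stronger towards the fence, taking out the small lean of 0.013 rad.

Call:
servo_tool:
  targets:
    - [0,0,0.004,0.7,2.4,0,-1]
    - [0,0,0.006,0.7,2.9,0,-1]
    - [0,0,0.006,0.7,3.2,0,-1]
    - [0,0,0.006,0.7,3.2,0,-1]
    - [0,0,0.006,0.7,3.2,0,-1]
    - [0,0,0.006,0.7,3.2,0,-1]
    - [0,0,0.006,0.7,3.2,0,-1]
    - [0,0,0.006,0.7,3.2,0,-1]

```text
time_s: 25.7
eef_pos: [0.613, -0.2283, 0.0037]
eef_rot: [0.52, 0.472, 0.529, -0.477]
wrist_force: [-15.5, 2.1, 16.1]
opening: 0.338
```

Run:
```python
from st import *
st()
for i in range(4): cams()
st()
r=tab()["side"];d=(plane("side",r[:2],.056)-plane("side",(295.12,214.54),.056));print("jaw",np.hypot(d[0],d[1])*1000)
cv2.imwrite("pics/s22.png",C["side"]["pixels"])
```

```text
t 25.7 p [ 0.613  -0.2283  0.0037] F [-15.5485   2.1483  16.0528] T [-0.0208  2.7612  0.1878] op 0.33781399987205174 q [-0.5353  0.5785  1.4971 -0.0047  1.0797 -0.632 ]
ty [ 0.995   0.0988 -0.0135] tz [ 0.0987 -0.9951 -0.0048] tx [-0.0139  0.0035 -0.9999]
t 26.1 p [ 0.6131 -0.2283  0.0037] F [-15.8793   1.08    15.7763] T [-0.0546  2.7899  0.1769] op 0.34205370362422877 q [-0.5353  0.5785  1.4971 -0.0047  1.0797 -0.632 ]
ty [ 0.995   0.0988 -0.0134] tz [ 0.0987 -0.9951 -0.0047] tx [-0.0138  0.0034 -0.9999]
jaw 42.61641365522075
```

View pics/s22.png

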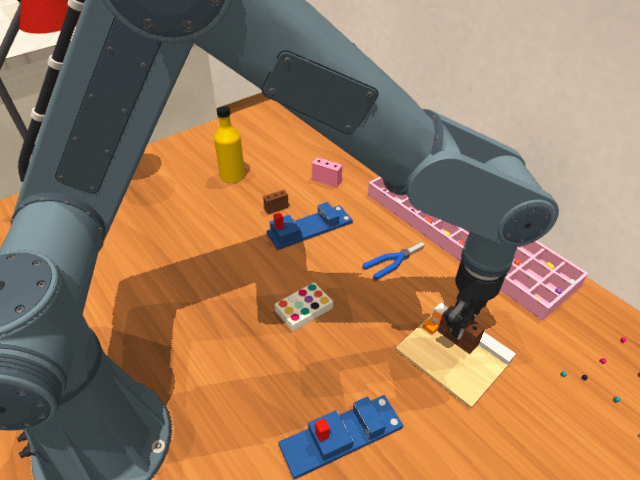

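The force is steady at (−15.9, 1.1, 15.8) N over 0.4 s, the pose isn't moving, the jaw is at 42.6 mm, and the pliers (395,260), bottle (230,150) and bead box (303,305) are where they started. I'm handing in.

```bash
python3 -c "
from bench import ctrl
print(ctrl.hand_in()); o=ctrl.get_obs(); print(o['time_s'],o['wrist_force'],o['eef_pos'],o['opening'])"
```

```text
the job is handed in; nothing more can be done
None
the job is handed in; nothing more can be done
```

I opened the left blue vise by its red tab to about 42 mm and lifted the larger dark block out. I then set it in the jig against the orange stop and the fence, and handed it in at 26 s still gripped and pressed. The interface gives no verdict.

**Last checks:**
- **Push:** the wrist force held steady at about 16 N towards the fence and 16 N down. That is somewhat above the 10 N asked for, to leave margin for friction. I could only read the total at the wrist, not the fence and plywood forces separately.
- **Block position:** by the tool pose, the end is about 0.7 mm from where I felt the stop, the lean is about 0.014 rad, and the yaw is within about 0.3° of the jig as measured. The last pushes hardly changed the small lean.
- **Jaw and bystanders:** the jaw was still open about 42.6 mm. The pliers, bottle and bead box had not visibly moved.

**Disagreement:** in the pictures the fingertips stood about 35–50 mm farther back than the reported tool point implied, depending on the opening. I set the grasp heights from the pictures instead. The plywood was then felt at the height this predicted.

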